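# Load the barrel blanks into the dust-free curing carousel

## Robot

A 7-joint arm with a two-finger parallel gripper is mounted at the origin on the work surface. World frame = base frame: x ahead of the robot, y to its left, z up, the work surface at z = 0. Lengths are in m, angles in rad, forces in N, time in s.
With the tool pointing down it reaches from about 0.425 to 0.875 m from the base axis. Payload 4.7 kg.
Tool frame: the origin (TCP) lies at the very end of the fingers, on their centre line; the grasp point (between the pads) lies 19 mm behind it; z points along the fingers, y is the line along which they close (so a half turn about z gives the same grasp; the last joint's range is limited). The gripper opens to 87 mm and grips with 3 to 60 N. Pads are 19 mm wide; open, the fingers measure 117 mm over their backs; the gripper's body (75 mm by 190 mm) begins 51 mm behind the grasp point.
Start: joints at [-1.247, 0.321, -0.07, 1.45, 0.023, 1.371, -0.057], TCP at [0.198, 0.619, 0.223] pointing down, gripper open.
Joint ranges: [-2.86, 2.86], [-0.3, 2.09], [-1.38, 1.24], [0.06, 2.45], [-1.56, 4.7], [0.09, 2.05], [-2.69, 2.69]. Speed limits (rad/s): [2.57, 2.57, 3.14, 3.14, 3.14, 3.14, 3.14].

## Interface

Orientations are given as a unit quaternion [x, y, z, w].
In Python, from rig import read_state, read_camera, camera_info, close_job gives the robot as it stands.
- The arm moves only by the tool arm_command, never from a script. Its argument "series" is a list of rows, each a list of 6 numbers: the shift along the tool's x, y, z in cm, then the turn, a rotation vector about the tool's x, y, z in rad. In form: [[tx, ty, tz, wx, wy, wz], ...]. A call has 1 to 5 rows; each row shifts and turns the commanded pose from where the row before left it, along the tool's axes as they then stand; what a row does not reach is not made up. A row lasts 1/12 s, in which the tool goes at most 41.7 mm and 7.16 degrees, less where a joint would pass 70% of its speed; a pose out of reach is approached as far as the arm can. A call with a gripper value outside its range is refused whole. "hand" is the opening, from -1 (shut) to 1 (fully open), so that 0 is half open, set as the call begins (left out, the last holds). The fingers move at their own pace and stop on an object; the grip force is fixed at half the most. Time passes only in rows, so rows that do not move let the fingers close. It gives the time, the measured TCP pose, the force, the opening and the grip force at its end, in the units of the state.
- read_state(): the state, without advancing time (a new reading comes with each control period).
- read_camera(name): name is "scene" or "top" or "wrist"; returns the picture (400x640x3 uint8, red, green, blue); there is no depth.
- camera_info(name): a dict with "K" (3x3 intrinsics, pixels), "dist" ([k1, k2, p1, p2, k3] as OpenCV has them; the pictures are not rectified), "R" (3x3) and "t" (3): a world point X has camera coordinates R X + t; the wrist camera has in their place "tool_from_camera" (4x4, takes a point from camera to tool coordinates, whose origin is the TCP and whose axes are the flange's). Camera axes: x right, y down, z forward; pixel columns grow to the right and rows downward; lengths in m; the calibration is good to about 2 mm. A picture is of the moment at which its call begins: read the wrist's pose just before it. camera_info takes no time and is no camera call.
- close_job(): hands the job in; it is judged then, once.
The state is a dict: "t": time; "q": joint angles; "joint_vel": joint speeds; "joint_efforts": joint torques, N m; "ee_pos": TCP position; "ee_rot": TCP orientation; "force": force on the tool from outside, world axes, zero at the start; "torque": the same for the moment, N m; "opening": finger opening in m; "grasp_force": force on a finger pad.
Only numpy, scipy, OpenCV 4.12 (cv2) and the standard library are available. Lean on these libraries where they do the work, as an engineer would, in place of code of your own. Each camera call takes 0.05 s, during which the arm holds its last target. There are 200 camera calls.

## Task

Load every clarinet barrel blank standing on the bench into the curing carousel: swing the dust cover well clear of the port, drop the blanks upright through the port one to a pocket, turning the black bar knob to bring an empty pocket under the port for each. When all are in, leave the turret clicked into one of its detents and swing the cover fully shut again. Do not disturb the oil bottle, the jar or the screwdriver.

Things in the scene. Friction and masses are not known exactly. Their poses are not given: they have to be found in the camera images.
- cover (a joint): Angle of the dust cover about its vertical pin, rad. 0 = shut (port covered), grows as the cover swings anticlockwise seen from above, away from the black knob and out past the housing's edge; stop at 2.1. From about 0.9 the port is fully clear. It stays where it is left (light friction, under 1 N at the handle).
- cover_handle (a point): Black upright post on the aluminium dust cover, the thing to hold or push: diameter 20 mm, 32 mm tall, this point half-way up (16 mm above the cover plate). It is 118 mm from the pin. The cover is a plate 5 mm thick lying 1 mm over the deck: a disc of 86 mm diameter centred 95 mm from the pin, on an arm 30 mm wide.
- cover_pin (a point): Pivot pin of the dust cover (axis vertical), at the underside of the cover plate, 1 mm above the deck. Its head stands 12 mm high.
- port (a point): Centre of the round loading port, a hole of 72 mm diameter through the 6 mm grey deck of the carousel housing, the point at the deck's upper face (106 mm above the bench). Axes are those of the housing, a box 280 x 280 x 106 mm with clear sides; the port is 90 mm from the knob axis along the housing's +y, and the cover pin is 95 mm from the port along the housing's -x.
- rotor (a joint): Angle of the carousel turret inside the housing, rad, anticlockwise from above. Four detents at 0, 1.047, 2.094 and 3.142 (60 degrees apart, end stops just beyond the first and last); at k x 1.047 pocket k stands under the port. Let go within about 0.3 of a detent, it springs onto it. Turning it takes up to about 0.8 N m. It may start in any detent.
- knob (a point): Black bar knob above the middle of the deck which turns the turret: bar 90 mm long, 20 mm wide, 28 mm tall, this point at its centre (so its top is 14 mm higher, 46 mm above the deck, and 18 mm of clear space is under the bar). The bar lies along this point's x axis, and turns with the turret; the white mark is on its -x end and points to a brass stud on the deck when in a detent (stud 0..3 at 0, 60, 120, 180 degrees anticlockwise from the housing's -x).
- pocket0 (a point): Centre of the floor of pocket 0 of the turret (moves with it, 90 mm from its axis). Each of the four pockets is a white open square cup, 60 mm inside, 46 mm deep, its floor 26 mm above the bench and 80 mm below the deck's top; z up, yaw of the turret. One blank each.
- pocket1 (a point): Centre of the floor of pocket 1 of the turret (moves with it, 90 mm from its axis). Each of the four pockets is a white open square cup, 60 mm inside, 46 mm deep, its floor 26 mm above the bench and 80 mm below the deck's top; z up, yaw of the turret. One blank each.
- pocket2 (a point): Centre of the floor of pocket 2 of the turret (moves with it, 90 mm from its axis). Each of the four pockets is a white open square cup, 60 mm inside, 46 mm deep, its floor 26 mm above the bench and 80 mm below the deck's top; z up, yaw of the turret. One blank each.
- pocket3 (a point): Centre of the floor of pocket 3 of the turret (moves with it, 90 mm from its axis). Each of the four pockets is a white open square cup, 60 mm inside, 46 mm deep, its floor 26 mm above the bench and 80 mm below the deck's top; z up, yaw of the turret. One blank each.
- blank0_mid (a point): Centre (half-way up) of a dark-wood barrel blank, turned with a thick collar at its foot: collar 50 mm diameter and 18 mm tall, body above it 38 mm diameter, 64 mm tall in all, about 95 g, standing on its collar, z along its axis. Only some of the four are present; absent ones read None.
- blank1_mid (a point): Centre (half-way up) of a dark-wood barrel blank, turned with a thick collar at its foot: collar 50 mm diameter and 18 mm tall, body above it 38 mm diameter, 64 mm tall in all, about 95 g, standing on its collar, z along its axis. Only some of the four are present; absent ones read None.
- blank2_mid (a point): Centre (half-way up) of a dark-wood barrel blank, turned with a thick collar at its foot: collar 50 mm diameter and 18 mm tall, body above it 38 mm diameter, 64 mm tall in all, about 95 g, standing on its collar, z along its axis. Only some of the four are present; absent ones read None.
- blank3_mid (a point): Centre (half-way up) of a dark-wood barrel blank, turned with a thick collar at its foot: collar 50 mm diameter and 18 mm tall, body above it 38 mm diameter, 64 mm tall in all, about 95 g, standing on its collar, z along its axis. Only some of the four are present; absent ones read None.
- oil: Bystander: amber oil bottle, 48 mm diameter, 110 mm tall; origin at its underside.
- jar: Bystander: jar, 68 mm diameter, 60 mm tall; origin at its underside.
- driver: Bystander: screwdriver lying on the bench; origin at its underside near its middle.
There are look-alikes about, which are no part of the job. What is shaped like the part that bears blank0_mid but pink or purple is not meant.

How it is judged:
By the outcome, as a careful person would: the job done as asked, in the order asked, and still so for the second after the job is handed in, with the robot touching nothing.
Of blank0, blank1, blank2, blank3 only 3 to 4 are there at a start; the rules pass over those that are not, and their reading is None.
At some moment in a run one of blank0, blank1, blank2, blank3 may be knocked a few centimetres aside while the robot is not near it.
It also fails if it takes over 210 s, if anything falls off the work surface, if the arm or the gripper's body presses on something with over 40 N, if the wrist force passes 120 N, or if a joint passes its speed limit or range.

## Working session

There is one attempt and no reset: what is moved stays moved. The work goes in short steps, Python scripts to look and compute and a tool call to move; the robot and the scene stay as the last step left them, time stands still between calls to the robot, and variables do not carry over. Pictures are saved under pics/ and viewed, at most 14 in all, crops included, and the job is handed in when it is done.

Besides the shell and the picture viewer there is one more tool, called after ">>>" as a command line: name --pt "numbers of a row" for each row, then --argument value for the rest. arm_command: Moves the arm, as the interface text tells. Its arguments: {"type":"object","properties":{"series":{"type":"array","items":{"type":"array","items":{"type":"number"}}},"hand":{"type":"number"}},"required":["series"]}

```bash
mkdir -p pics; ls; python3 - <<'E'
from rig import *
import cv2
s=read_state();print({k:(v if isinstance(v,(int,float)) else [round(float(x),3) for x in v]) for k,v in s.items()})
for n in("scene","top"):
    cv2.imwrite(f"pics/{n}0.png",read_camera(n)[:,:,::-1]);print(n,camera_info(n))
print(camera_info("wrist"))
E
```

```text
pics
{'t': 0.0, 'q': [-1.247, 0.322, -0.07, 1.452, 0.023, 1.371, -0.057], 'joint_vel': [-0.0, -0.0, -0.001, 0.003, 0.001, -0.003, -0.0], 'joint_efforts': [-0.001, -49.128, -0.404, -31.253, -0.064, 0.044, 0.0], 'ee_pos': [0.198, 0.619, 0.221], 'ee_rot': [0.154, 0.988, -0.001, -0.0], 'force': [0.869, -0.115, -0.051], 'torque': [0.019, -0.016, -0.008], 'grasp_force': 0.0, 'opening': 0.08719024986904644}
scene {'K': array([[427.81519463,   0.        , 323.8287529 ],
       [  0.        , 427.81519463, 197.12142343],
       [  0.        ,   0.        ,   1.        ]]), 'dist': array([-0.05853625,  0.        ,  0.        ,  0.        ,  0.        ]), 'R': array([[ 0.68919738,  0.72454902,  0.00597411],
       [ 0.55213533, -0.51982113, -0.65186853],
       [-0.46920523,  0.4525646 , -0.75830847]]), 't': array([-0.28005327, -0.27428178,  1.65692033])}
top {'K': array([[507.28471447,   0.        , 315.67849539],
       [  0.        , 507.28471447, 193.73285047],
       [  0.        ,   0.        ,   1.        ]]), 'dist': array([-0.05305625,  0.        ,  0.        ,  0.        ,  0.        ]), 'R': array([[ 8.31293610e-04, -9.99990329e-01, -4.31859126e-03],
       [-9.94948732e-01, -3.93582634e-04, -1.00383590e-01],
       [ 1.00380920e-01,  4.38022513e-03, -9.94939438e-01]]), 't': array([-0.10671872,  0.5117749 ,  1.30066895])}
{'K': array([[300.50294879,   0.        , 323.71048811],
       [  0.        , 300.50294879, 199.33580705],
       [  0.        ,   0.        ,   1.        ]]), 'dist': array([-0.02011475,  0.        ,  0.        ,  0.        ,  0.        ]), 'tool_from_camera': array([[-1.28524055e-03, -9.58254788e-01, -2.85912766e-01,
         7.83038402e-02],
       [ 9.99999017e-01, -1.39173422e-03,  1.69270861e-04,
         2.41794303e-04],
       [-5.60119194e-04, -2.85912267e-01,  9.58255635e-01,
        -1.63557512e-01],
       [ 0.00000000e+00,  0.00000000e+00,  0.00000000e+00,
         1.00000000e+00]])}
```

View pics/top0.png

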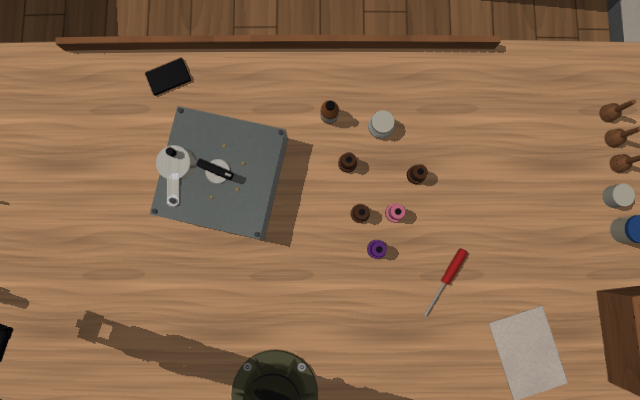

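View pics/scene0.png

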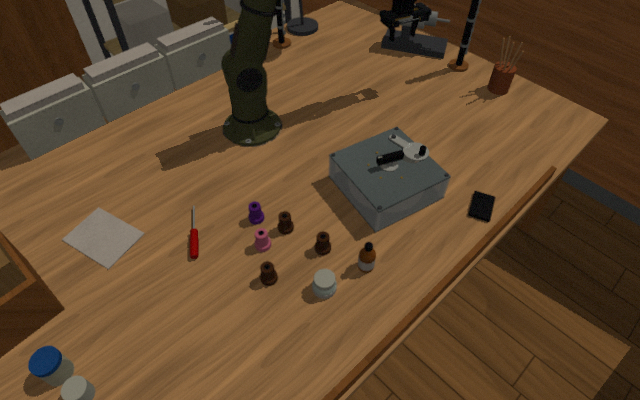

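The top view shows three dark blanks, at about (348,162), (417,174) and (361,213). The look-alikes are pink (396,212) and purple (377,249). The oil bottle is at (330,110), the jar at (382,124) and the housing centre near (218,172). The cover is shut, with its pin at (173,201) and its handle at (171,152). I'll enlarge both areas next.

```bash
cat > h.py <<'E'
import numpy as np, cv2
from rig import *
from scipy.spatial.transform import Rotation as Rn
np.set_printoptions(precision=4,suppress=True)
def ray2plane(n,uv,z,s=None):
    c=camera_info(n); p=cv2.undistortPoints(np.array([[uv]],float),c["K"],c["dist"])[0,0]
    d=np.array([p[0],p[1],1.])
    if n=="wrist":
        T=c["tool_from_camera"]; R=Rn.from_quat(s["ee_rot"]).as_matrix()
        o=R@T[:3,3]+s["ee_pos"]; d=R@T[:3,:3]@d
    else: o=-c["R"].T@c["t"]; d=c["R"].T@d
    return o+d*(z-o[2])/d[2]
def proj(n,X):
    c=camera_info(n); return cv2.projectPoints(np.array([X],float),cv2.Rodrigues(c["R"])[0],c["t"],c["K"],c["dist"])[0][0,0]
def shot(n,f,x0=0,y0=0,x1=640,y1=400,k=1):
    s=read_state(); im=read_camera(n)[:,:,::-1]; cv2.imwrite("pics/full_"+f,im)
    cv2.imwrite("pics/"+f,cv2.resize(im[y0:y1,x0:x1],None,fx=k,fy=k,interpolation=cv2.INTER_CUBIC)); return s
def delta(target,yaw,s=None):
    """tool-axis shift (cm) and z turn to reach target with tool down; yaw = world angle of tool x axis"""
    s=s or read_state(); R=Rn.from_quat(s["ee_rot"]); y0=np.arctan2(R.as_matrix()[1,0],R.as_matrix()[0,0])
    print("cm",R.inv().apply(np.array(target)-s["ee_pos"])*100,"yaw now",y0,"rz",-(((yaw-y0)+np.pi/2)%np.pi-np.pi/2),"t",s["t"])
E
python3 - <<'E'
from h import *
im=cv2.imread("pics/top0.png")
cv2.imwrite("pics/c1.png",cv2.resize(im[95:250,145:295],None,fx=3.8,fy=3.8,interpolation=cv2.INTER_CUBIC))
cv2.imwrite("pics/c2.png",cv2.resize(im[90:270,310:450],None,fx=3.3,fy=3.3,interpolation=cv2.INTER_CUBIC))
E
```

```text
(no output)
```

View pics/c1.png

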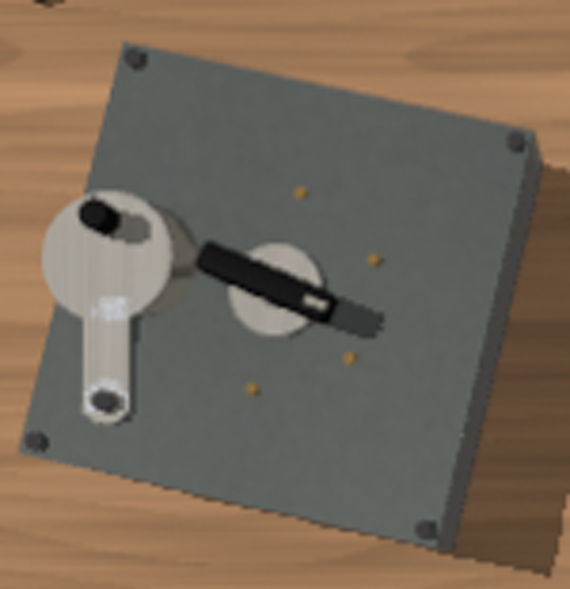

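View pics/c2.png

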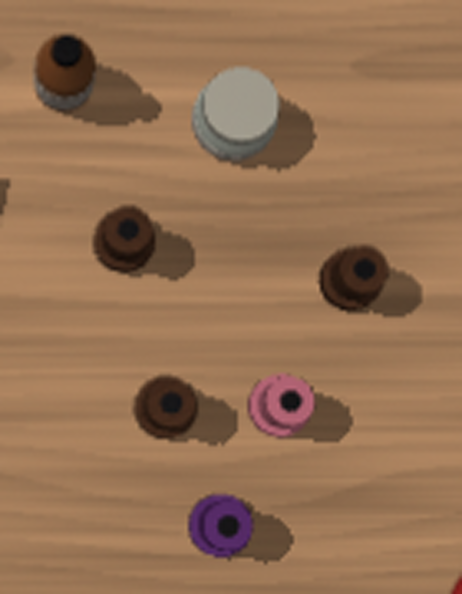

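Crop 1 gives the deck corners at (124,43), (535,132), (443,548) and (20,452). The studs are at (300,192), (375,260), (349,358) and (252,388), and the white mark is at (318,300). The pin head is at (106,401) and the handle top at (98,215). Crop 2 gives the dark blanks' bore tops at (128,230), (364,269) and (171,404). Pink and purple are rejected.

```bash
python3 - <<'E'
from h import *
f1=lambda p:(145+(p[0]+.5)/3.8-.5,95+(p[1]+.5)/3.8-.5)
f2=lambda p:(310+(p[0]+.5)/3.3-.5,90+(p[1]+.5)/3.3-.5)
C=np.array([ray2plane("top",f1(p),.106)[:2] for p in[(124,43),(535,132),(443,548),(20,452)]])
print("corners",C,"sides",[np.linalg.norm(C[i]-C[i-1]) for i in range(4)],"c",C.mean(0))
for i in range(4): d=C[i]-C[i-1];print("ang",np.arctan2(d[1],d[0]))
c=C.mean(0)
for p in[(300,192),(375,260),(349,358),(252,388)]:
    d=ray2plane("top",f1(p),.107)[:2]-c;print("stud",np.linalg.norm(d),np.arctan2(d[1],d[0]))
for nm,p in(("mark",(318,300)),("bar a",(200,255)),("bar b",(333,310)),("barmid",(267,282))):
    d=ray2plane("top",f1(p),.152)[:2]; print(nm,d,np.linalg.norm(d-c),np.arctan2(*(d-c)[::-1]))
print("pin",ray2plane("top",f1((106,400)),.119),"handle",ray2plane("top",f1((98,212)),.144))
for p in[(128,230),(364,269),(171,404),(290,401),(228,526)]: 
    x=ray2plane("top",f2(p),.064);print("blank",x,np.hypot(*x[:2]))
print("oil",ray2plane("top",f2((67,50)),.11),"jar",ray2plane("top",f2((242,105)),.06))
E
```

```text
corners [[ 0.7256  0.2417]
 [ 0.6648 -0.0313]
 [ 0.3932  0.0259]
 [ 0.4544  0.3015]] sides [np.float64(0.27765572574180436), np.float64(0.27963092117679267), np.float64(0.27752256392813573), np.float64(0.2823693137841235)] c [0.5595 0.1344]
ang -0.21729353273426552
ang -1.7899347959810934
ang 2.9341674051507383
ang 1.352195193073858
stud 0.06647845096222701 -0.18592809543270258
stud 0.06544247586763 -1.2552931045321085
stud 0.06379926341204765 -2.3286423241554934
stud 0.0654688258198626 2.88925575015544
mark [0.5472 0.1009] 0.03571258962174654 -1.922479938953553
bar a [0.5758 0.176 ] 0.044615944115758616 1.1968338591959204
bar b [0.5409 0.0914] 0.04691927936511097 -1.9789021645115814
barmid [0.5586 0.1332] 0.0014914498346820292 -2.2114438199461754
pin [0.4872 0.2424 0.119 ] handle [0.6049 0.2439 0.144 ]
blank [ 0.5963 -0.1902  0.064 ] 0.6259336875342102
blank [ 0.566  -0.3728  0.064 ] 0.6777051155000977
blank [ 0.4614 -0.2224  0.064 ] 0.5121929918222508
blank [ 0.4637 -0.3138  0.064 ] 0.5598866014044851
blank [ 0.3683 -0.2652  0.064 ] 0.45384309115084087
oil [ 0.7263 -0.1422  0.11  ] jar [ 0.6963 -0.2805  0.06  ]
```

The checks hold: the deck sides come out at 0.28 m and the blanks stand within reach. The cover starts about 0.23 rad open and the rotor sits at about 1.40, between detents 1 and 2. I'll move above the cover handle first.

>>> arm_command --pt "-3.58 -1.67 0 0 0 0" --pt "-3.58 -1.67 0 0 0 0" --pt "-3.58 -1.67 0 0 0 0" --pt "-3.58 -1.67 0 0 0 0" --pt "-3.58 -1.67 0 0 0 0" --hand 0.0

```text
t: 0.52
ee_pos: [0.3442, 0.4833, 0.2222]
ee_rot: [0.154, 0.988, -0.0, -0.0]
force: [0.4, -0.2, 0.1]
opening: 0.0614
grasp_force: 0.0
```

>>> arm_command --pt "-3.58 -1.67 0 0 0 0" --pt "-3.58 -1.67 0 0 0 0" --pt "-3.58 -1.67 0 0 0 0" --pt "-3.58 -1.67 0 0 0 0" --pt "-3.58 -1.67 0 0 0 0"

```text
t: 0.93
ee_pos: [0.4892, 0.3492, 0.2223]
ee_rot: [0.154, 0.988, -0.0, -0.0]
force: [0.9, -0.0, 0.1]
opening: 0.0446
grasp_force: 0.0
```

>>> arm_command --pt "-3.58 -1.67 0 0 0 0" --pt "-3.58 -1.67 0 0 0 0" --pt "-3.58 -1.67 0 0 0 0" --pt "-3.58 -1.67 0 0 0 0" --pt "0 0 0 0 0 -0.11"

```text
t: 1.35
ee_pos: [0.6101, 0.2331, 0.2217]
ee_rot: [0.106, 0.994, -0.003, 0.002]
force: [-0.5, -2.1, -0.2]
opening: 0.0433
grasp_force: 0.0
```

>>> arm_command --pt "0 0 0 0 0 -0.11" --pt "0 0 0 0 0 -0.11" --pt "0 0 0 0 0 0" --pt "0 0 0 0 0 0"

```text
t: 1.68
ee_pos: [0.604, 0.2435, 0.2221]
ee_rot: [-0.009, 1.0, -0.0, -0.0]
force: [0.2, -0.1, -0.8]
opening: 0.0434
grasp_force: 0.0
```

```bash
python3 - <<'E'
from h import *
s=shot("wrist","w1.png")
delta([.605,.244,.116],0.0145,s);print(s["q"],s["force"])
E
```

```text
cm [-0.1055  0.0523 10.6089] yaw now -3.1244595228605117 rz 0.0026331307292810635 t 1.6833
[-0.5849  0.3236  0.206   1.456  -0.0665  1.3696  1.212 ] [ 0.194  -0.1337 -0.8234]
```

View pics/w1.png

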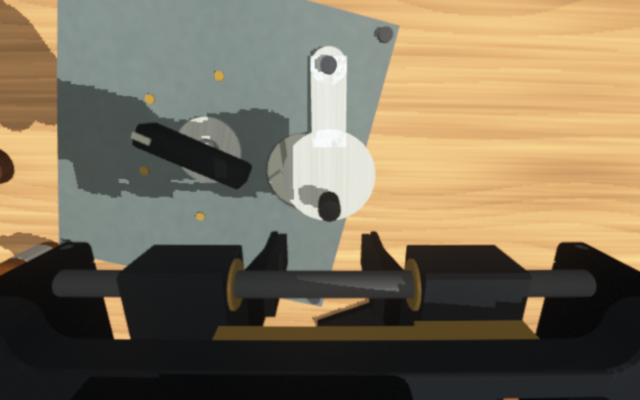

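The wrist view shows the handle top at (329,205), centred between the fingers. I'll descend around the post.

>>> arm_command --pt "0 0 3 0 0 0" --pt "0 0 3 0 0 0" --pt "0 0 2.6 0 0 0" --pt "0 0 2 0 0 0" --pt "0 0 0 0 0 0"

```text
t: 2.15
ee_pos: [0.6033, 0.2437, 0.1145]
ee_rot: [-0.009, 1.0, -0.0, -0.001]
force: [0.1, 0.6, 0.4]
opening: 0.0432
grasp_force: 0.0
```

>>> arm_command --pt "0 0 0 0 0 0" --pt "0 0 0 0 0 0" --pt "0 0 0 0 0 0" --hand -0.38

```text
t: 2.4
ee_pos: [0.6043, 0.2438, 0.117]
ee_rot: [-0.01, 1.0, 0.0, 0.0]
force: [0.3, -0.0, 0.5]
opening: 0.0316
grasp_force: 0.0
```

>>> arm_command --pt "0.07 1.3 0 0 0 -0.11" --pt "0.07 1.3 0 0 0 -0.11" --pt "0.07 1.3 0 0 0 -0.11"

```text
t: 2.65
ee_pos: [0.598, 0.2817, 0.1172]
ee_rot: [-0.176, 0.984, -0.0, 0.001]
force: [1.8, 0.4, 0.4]
opening: 0.0276
grasp_force: 0.4
```

Contact is light, so I'll carry on round the arc.

>>> arm_command --pt "0.07 1.3 0 0 0 -0.11" --pt "0.07 1.3 0 0 0 -0.11" --pt "0.07 1.3 0 0 0 -0.11" --pt "0.07 1.3 0 0 0 -0.11"

```text
t: 2.98
ee_pos: [0.5697, 0.3259, 0.1172]
ee_rot: [-0.387, 0.922, -0.0, 0.001]
force: [0.7, 0.1, -1.0]
opening: 0.0272
grasp_force: 0.4
```

>>> arm_command --pt "0.07 1.3 0 0 0 -0.11" --pt "0.07 1.3 0 0 0 -0.11" --pt "0.07 1.3 0 0 0 -0.11" --pt "0.07 1.3 0 0 0 -0.11"

```text
t: 3.32
ee_pos: [0.5256, 0.3534, 0.1171]
ee_rot: [-0.579, 0.815, -0.0, 0.001]
force: [-0.1, -0.5, 0.2]
opening: 0.0273
grasp_force: 0.3
```

>>> arm_command --pt "0 0 0 0 0 0" --pt "0 0 0 0 0 0" --pt "0 0 0 0 0 0" --hand 0.0

```text
t: 3.57
ee_pos: [0.5265, 0.3523, 0.1169]
ee_rot: [-0.576, 0.818, -0.0, 0.0]
force: [0.3, -0.5, 0.3]
opening: 0.039
grasp_force: 0.0
```

>>> arm_command --pt "0 0 -2 0 0 0" --pt "0 0 -3 0 0 0" --pt "0 0 -3 0 0 0" --pt "0 0 -2 0 0 0" --pt "0 0 0 0 0 0"

```text
t: 3.98
ee_pos: [0.529, 0.3536, 0.2226]
ee_rot: [-0.575, 0.818, -0.0, 0.005]
force: [0.7, 0.2, 1.0]
opening: 0.0434
grasp_force: 0.0
```

```bash
python3 - <<'E'
from h import *
s=read_state();print(s["q"])
# mark end world angle -1.962 ; grip with tool y perpendicular to bar
for a in(-1.962,): delta([.5595,.1344,.19],a,s)
E
```

```text
[-0.592   0.284  -0.0486  1.4976  0.0148  1.3507  2.1552]
cm [ 19.6238 -10.2541   3.1695] yaw now -1.9153934944496176 rz 0.04660650555038237 t 3.9833
```

The cover is at about 1.43 rad. Next I'll go to the knob and turn the turret back to detent 1, with target yaw −2.31.

>>> arm_command --pt "3.27 -1.71 0 0 0 0.047" --pt "3.33 -1.56 0 0 0 0" --pt "3.33 -1.56 0 0 0 0" --pt "3.33 -1.56 0 0 0 0" --pt "3.33 -1.56 0 0 0 0"

```text
t: 4.4
ee_pos: [0.5384, 0.1667, 0.2159]
ee_rot: [-0.556, 0.831, -0.0, -0.0]
force: [-0.1, 0.7, 0.7]
opening: 0.0434
grasp_force: 0.0
```

>>> arm_command --pt "3.33 -1.56 0 0 0 0" --pt "0 0 1 0 0 0" --pt "0 0 1 0 0 0" --pt "0 0 0 0 0 0"

```text
t: 4.73
ee_pos: [0.5388, 0.1323, 0.1938]
ee_rot: [-0.557, 0.831, 0.001, -0.002]
force: [-1.1, 1.0, -0.3]
opening: 0.0436
grasp_force: 0.0
```

```bash
python3 - <<'E'
from h import *
s=shot("wrist","w2.png")
delta([.5595,.1344,.122],-1.962,s);print(s["q"],s["force"])
E
```

```text
cm [-0.9994 -1.8629  7.1686] yaw now -1.9606447891601313 rz 0.0013552108398686702 t 4.7333
[-0.3616  0.1378  0.0805  1.7312 -0.0122  1.2772  2.4734] [-1.106   1.0391 -0.3431]
```

View pics/w2.png

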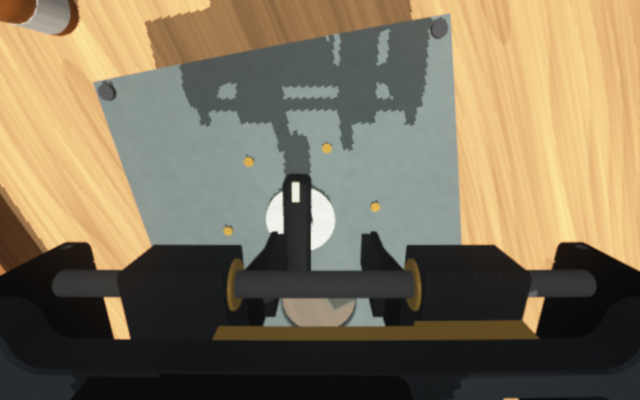

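The bar runs vertically in the picture, with the mark at (296,190), so it is aligned with the fingers. It needs a 1 cm by 1.9 cm correction before I descend.

>>> arm_command --pt "-1 -1.86 0 0 0 0" --pt "0 0 2.2 0 0 0" --pt "0 0 3 0 0 0" --pt "0 0 2 0 0 0" --pt "0 0 0 0 0 0"

```text
t: 5.2
ee_pos: [0.5576, 0.1361, 0.1196]
ee_rot: [-0.559, 0.829, 0.002, -0.004]
force: [-1.3, 0.4, -0.6]
opening: 0.0433
grasp_force: 0.0
```

>>> arm_command --pt "0 0 0 0 0 0" --pt "0 0 0 0 0 0" --pt "0 0 0 0 0 0" --pt "0 0 0 0 0 0" --pt "0 0 0 0 0 0" --hand -0.8

```text
t: 5.62
ee_pos: [0.562, 0.1354, 0.1262]
ee_rot: [-0.558, 0.83, -0.0, 0.001]
force: [-0.1, 0.2, 2.8]
opening: 0.02
grasp_force: 31.7
```

>>> arm_command --pt "0 0 0 0 0 0.1" --pt "0 0 0 0 0 0.1" --pt "0 0 0 0 0 0.1" --pt "0 0 0 0 0 0.05" --pt "0 0 0 0 0 0"

```text
t: 6.03
ee_pos: [0.5616, 0.1358, 0.1262]
ee_rot: [-0.404, 0.915, 0.0, 0.001]
force: [-1.6, 0.8, 4.4]
opening: 0.0197
grasp_force: 31.8
```

>>> arm_command --pt "0 0 0 0 0 0" --pt "0 0 0 0 0 0" --pt "0 0 0 0 0 0" --pt "0 0 0 0 0 0" --hand 0.15

```text
t: 6.37
ee_pos: [0.5608, 0.1346, 0.1241]
ee_rot: [-0.405, 0.914, -0.0, -0.0]
force: [-0.3, 0.3, 0.0]
opening: 0.039
grasp_force: 0.0
```

>>> arm_command --pt "0 0 -2 0 0 0" --pt "0 0 -3 0 0 0" --pt "0 0 -3 0 0 0" --pt "0 0 -2 0 0 0" --pt "0 0 0 0 0 0"

```text
t: 6.78
ee_pos: [0.5636, 0.1354, 0.2296]
ee_rot: [-0.405, 0.914, -0.0, 0.004]
force: [0.9, 0.5, 0.5]
opening: 0.05
grasp_force: 0.0
```

```bash
python3 - <<'E'
from h import *
s=shot("top","t2.png",145,60,455,280,2.4);print(s["q"],s["ee_pos"])
delta([.5963,-.1902,.2],-2.1,s)
E
```

```text
[-0.3929  0.1599  0.1251  1.6347 -0.0206  1.34    2.1393] [0.5636 0.1354 0.2296]
cm [ 21.923  -24.3044   2.9095] yaw now -2.308272347702664 rz -0.208272347702664 t 6.7833
```

View pics/t2.png

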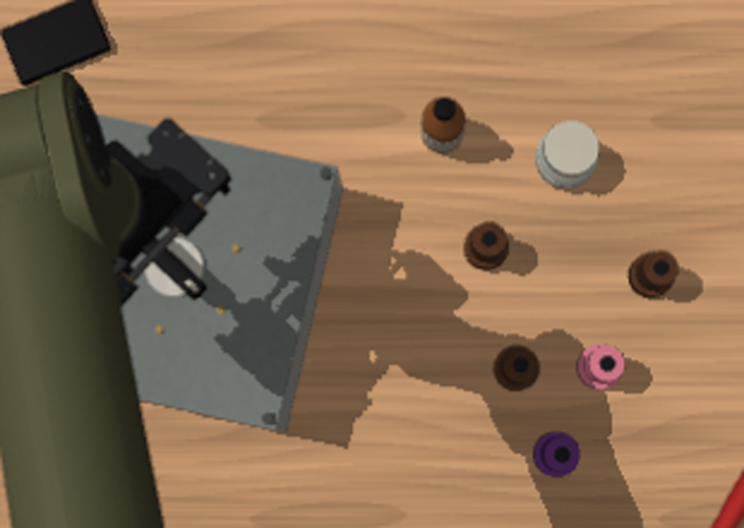

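The mark now points at stud 1, and no blank has moved. I'll go to blank A at (0.596, −0.190).

>>> arm_command --pt "2.74 -3.04 0 0 0 0" --pt "2.74 -3.04 0 0 0 0" --pt "2.74 -3.04 0 0 0 0" --pt "2.74 -3.04 0 0 0 0" --pt "2.74 -3.04 0 0 0 0" --hand 0.4

```text
t: 7.25
ee_pos: [0.5803, -0.0705, 0.2228]
ee_rot: [-0.405, 0.914, 0.001, -0.001]
force: [-0.1, -0.7, 0.0]
opening: 0.0603
grasp_force: 0.0
```

>>> arm_command --pt "2.74 -3.04 0 0 0 0" --pt "2.74 -3.04 0 0 0 0" --pt "2.74 -3.04 0 0 0 0" --pt "0 0 0 0 0 0.107" --pt "0 0 0 0 0 0.107"

```text
t: 7.67
ee_pos: [0.5898, -0.18, 0.2216]
ee_rot: [-0.298, 0.955, 0.0, -0.003]
force: [0.0, 0.1, -0.5]
opening: 0.0611
grasp_force: 0.0
```

>>> arm_command --pt "0 0 0 0 0 0.107" --pt "0 0 0 0 0 0.107" --pt "0 0 0 0 0 0.107" --pt "0 0 0 0 0 0.107" --pt "0 0 0 0 0 0.107"

```text
t: 8.08
ee_pos: [0.5912, -0.174, 0.2218]
ee_rot: [-0.04, 0.999, -0.0, -0.002]
force: [-0.4, 0.5, 0.2]
opening: 0.0609
grasp_force: 0.0
```

>>> arm_command --pt "0 0 0 0 0 0.107" --pt "0 0 0 0 0 0.107" --pt "0 0 0 0 0 0.107" --pt "0 0 0 0 0 0" --pt "0 0 0 0 0 0"

```text
t: 8.5
ee_pos: [0.5916, -0.1738, 0.2225]
ee_rot: [0.116, 0.993, -0.001, -0.002]
force: [0.5, 0.6, 0.2]
opening: 0.061
grasp_force: 0.0
```

```bash
python3 - <<'E'
from h import *
s=shot("wrist","w3.png")
delta([.5963,-.1902,.037],2.9,s);print(s["q"],s["ee_pos"])
E
```

```text
cm [-0.9061 -1.4509 18.5462] yaw now 2.908451399018505 rz 0.00845139901850489 t 8.5
[-0.0092  0.2545  0.3027  1.5479 -0.0748  1.3545  1.6383] [ 0.5916 -0.1738  0.2225]
```

View pics/w3.png

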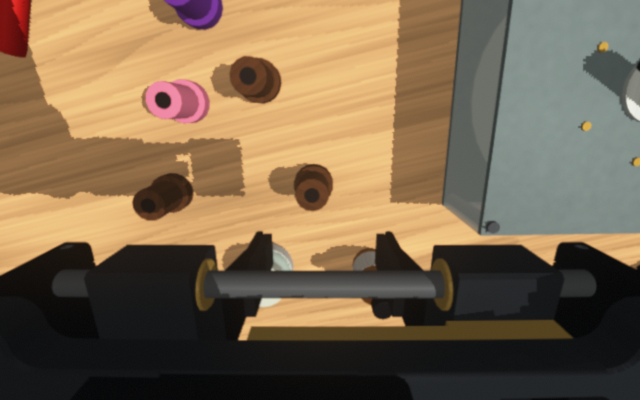

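The wrist view shows blank A's bore top at (312,195), B at (148,205) and C at (246,75), with pink at (163,99). I'll check these against the top-camera positions.

```bash
python3 - <<'E'
from h import *
s=read_state()
for p in[(312,195),(148,205),(246,75)]: print(ray2plane("wrist",p,.064,s))
E
```

```text
[ 0.6007 -0.1895  0.064 ]
[ 0.5689 -0.3734  0.064 ]
[ 0.4642 -0.2235  0.064 ]
```

The two cameras agree to 4 mm. I'll pick A.

>>> arm_command --pt "-1.1 -1.4 3 0 0 0" --pt "0 0 4 0 0 0" --pt "0 0 4 0 0 0" --pt "0 0 4 0 0 0" --pt "0 0 0 0 0 0"

```text
t: 8.97
ee_pos: [0.5928, -0.1884, 0.0649]
ee_rot: [0.117, 0.993, 0.0, -0.009]
force: [-2.3, 0.9, -1.2]
opening: 0.0609
grasp_force: 0.0
```

>>> arm_command --pt "0 0 2.3 0 0 0" --pt "0 0 1.2 0 0 0" --pt "0 0 0 0 0 0" --pt "0 0 0 0 0 0"

```text
t: 9.3
ee_pos: [0.5997, -0.1905, 0.0399]
ee_rot: [0.117, 0.993, -0.001, -0.001]
force: [1.2, 0.5, 0.2]
opening: 0.0611
grasp_force: 0.0
```

>>> arm_command --pt "0 0 0 0 0 0" --pt "0 0 0 0 0 0" --pt "0 0 0 0 0 0" --pt "0 0 0 0 0 0" --pt "0 0 0 0 0 0" --hand -0.4

```text
t: 9.72
ee_pos: [0.5998, -0.1905, 0.0398]
ee_rot: [0.118, 0.993, -0.001, -0.0]
force: [-0.2, 0.7, 2.7]
opening: 0.0377
grasp_force: 30.0
```

```bash
python3 - <<'E'
from h import *
s=read_state(); delta([.580,.223,.190],2.9,s);print(s["ee_pos"],s["opening"],s["grasp_force"])
E
```

```text
cm [ 11.6021  39.7161 -15.0761] yaw now 2.9054441598710774 rz 0.005444159871077492 t 9.7167
[ 0.5998 -0.1905  0.0398] 0.03765601947364436 29.996790974400938
```

Gripped at 37.7 mm, TCP 40 mm above the foot. I'll lift and carry it over the port.

>>> arm_command --pt "0 0 -3 0 0 0" --pt "0 0 -4 0 0 0" --pt "0 0 -4 0 0 0" --pt "0 0 -4 0 0 0" --pt "0 0 -3 0 0 0"

```text
t: 10.13
ee_pos: [0.6002, -0.1906, 0.2228]
ee_rot: [0.118, 0.993, -0.001, 0.001]
force: [0.1, -0.1, -1.4]
opening: 0.0372
grasp_force: 30.0
```

>>> arm_command --pt "1.05 3.61 0 0 0 0" --pt "1.05 3.61 0 0 0 0" --pt "1.05 3.61 0 0 0 0" --pt "1.05 3.61 0 0 0 0" --pt "1.05 3.61 0 0 0 0"

```text
t: 10.55
ee_pos: [0.5902, -0.0008, 0.2188]
ee_rot: [0.118, 0.993, -0.001, -0.001]
force: [1.4, 0.6, -1.7]
opening: 0.0374
grasp_force: 30.0
```

>>> arm_command --pt "1.05 3.61 0 0 0 0" --pt "1.05 3.61 0 0 0 0" --pt "1.05 3.61 0 0 0 0" --pt "1.05 3.61 0 0 0 0" --pt "1.05 3.61 0 0 0 0"

```text
t: 10.97
ee_pos: [0.5815, 0.1869, 0.2185]
ee_rot: [0.118, 0.993, -0.001, -0.001]
force: [0.4, -0.5, -1.1]
opening: 0.0375
grasp_force: 30.0
```

>>> arm_command --pt "1.05 3.61 0 0 0 0" --pt "0 0 0 0 0 0" --pt "0 0 0 0 0 0"

```text
t: 11.22
ee_pos: [0.5789, 0.2266, 0.2179]
ee_rot: [0.115, 0.993, -0.001, -0.001]
force: [1.1, -1.4, -1.5]
opening: 0.0374
grasp_force: 30.0
```

```bash
python3 - <<'E'
from h import *
s=shot("wrist","w4.png")
delta([.580,.223,.110],2.9,s);print(s["q"],s["ee_pos"],s["grasp_force"])
E
```

```text
cm [-0.2228 -0.3106 10.7874] yaw now 2.9116566682474803 rz 0.01165666824748035 t 11.2167
[-0.4652  0.263   0.0603  1.5339 -0.0167  1.3482  0.9376] [0.5789 0.2266 0.2179] 29.998369105160236
```

View pics/w4.png

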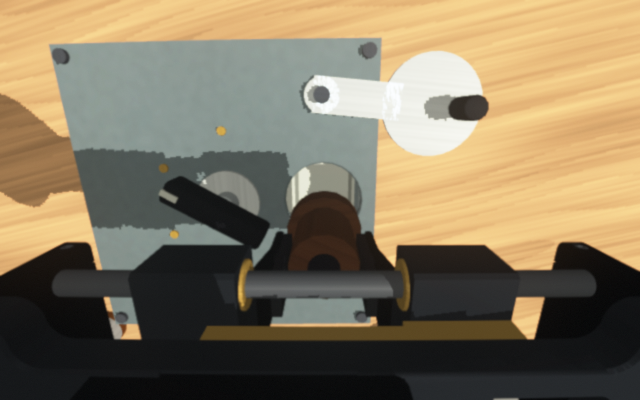

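The port shows below the blank, with its rim at left (286,195), right (361,195) and top (324,162). The cover is clear at the right. I'll check the port centre from these points.

```bash
python3 - <<'E'
from h import *
s=read_state()
l,r,t=[ray2plane("wrist",p,.106,s)[:2] for p in[(286,197),(361,197),(324,162)]]
pin=ray2plane("wrist",(320,95),.119,s);k=ray2plane("wrist",(214,211),.152,s)
print(l,r,np.linalg.norm(l-r),t,"pin",pin,"knob",k)
for p in(l,r,t): print(np.linalg.norm(p-[.580,.223]))
print("pin->port",pin[:2]+.095*np.array([np.cos(-.215),np.sin(-.215)]),"knob->port",k[:2]+.09*np.array([np.cos(1.356),np.sin(1.356)]))
E
```

```text
[0.5728 0.1881] [0.5894 0.2578] 0.0716290480974434 [0.5485 0.2312] pin [0.4913 0.2416 0.119 ] knob [0.5591 0.1372 0.152 ]
0.035649228675901826
0.036012923658135146
0.03254367134371563
pin->port [0.5841 0.2213] knob->port [0.5783 0.2251]
```

The port centre comes out at (0.582, 0.2225). I'll lower and release.

>>> arm_command --pt "-0.4 -0.28 2 0 0 0" --pt "0 0 3 0 0 0" --pt "0 0 3 0 0 0" --pt "0 0 0 0 0 0" --pt "0 0 0 0 0 0"

```text
t: 11.68
ee_pos: [0.5826, 0.2167, 0.1372]
ee_rot: [0.119, 0.993, -0.002, -0.002]
force: [0.4, 0.6, -0.8]
opening: 0.0375
grasp_force: 30.0
```

>>> arm_command --pt "0 0 1.5 0 0 0" --pt "0 0 1.2 0 0 0" --pt "0 0 0 0 0 0" --pt "0 0 0 0 0 0"

```text
t: 12.02
ee_pos: [0.5835, 0.2191, 0.1122]
ee_rot: [0.118, 0.993, -0.001, -0.001]
force: [-0.9, -0.6, 0.1]
opening: 0.0373
grasp_force: 30.0
```

>>> arm_command --pt "0.2 0.3 0.2 0 0 0" --pt "0 0 0 0 0 0" --pt "0 0 0 0 0 0" --pt "0 0 0 0 0 0"

```text
t: 12.35
ee_pos: [0.5823, 0.2226, 0.1101]
ee_rot: [0.118, 0.993, -0.001, -0.0]
force: [-0.7, 0.2, -1.1]
opening: 0.0374
grasp_force: 30.0
```

>>> arm_command --pt "0 0 0 0 0 0" --pt "0 0 0 0 0 0" --pt "0 0 0 0 0 0" --pt "0 0 0 0 0 0" --hand 0.2

```text
t: 12.68
ee_pos: [0.5823, 0.2225, 0.1098]
ee_rot: [0.118, 0.993, -0.001, -0.001]
force: [0.3, 0.1, -0.2]
opening: 0.0508
grasp_force: 0.0
```

>>> arm_command --pt "0 0 -3 0 0 0" --pt "0 0 -4 0 0 0" --pt "0 0 -4 0 0 0" --pt "0 0 0 0 0 0" --pt "0 0 0 0 0 0"

```text
t: 13.1
ee_pos: [0.5842, 0.2233, 0.2233]
ee_rot: [0.118, 0.993, 0.001, 0.002]
force: [-0.3, 0.8, -0.7]
opening: 0.0522
grasp_force: 0.0
```

```bash
python3 - <<'E'
from h import *
s=shot("wrist","w5.png"); print(s["ee_pos"],s["q"])
# bar angle now -.215+1.047; choose yaw -.215+1.047-... 
delta([.560,.1355,.2],-.215+1.047,s)
E
```

```text
[0.5842 0.2233 0.2233] [-0.4611  0.2621  0.0648  1.5244 -0.0167  1.3507  0.9394]
cm [ 0.3063 -9.1046  2.303 ] yaw now 2.905158729800247 rz -1.068433923789546 t 13.1
```

View pics/w5.png

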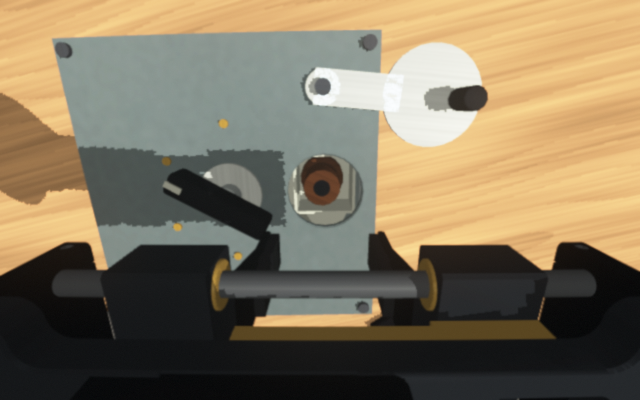

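Blank A stands upright in pocket 1, at (322,188). I'll turn round to grip the knob.

>>> arm_command --pt "0 0 0 0 0 0.115" --pt "0 0 0 0 0 0.115" --pt "0 0 0 0 0 0.115" --pt "0 0 0 0 0 0.115" --pt "0 0 0 0 0 0.115" --hand 0.0

```text
t: 13.57
ee_pos: [0.5813, 0.2222, 0.2174]
ee_rot: [0.397, 0.918, -0.002, -0.002]
force: [0.9, 1.0, 0.2]
opening: 0.044
grasp_force: 0.0
```

>>> arm_command --pt "0 0 0 0 0 0.115" --pt "0 0 0 0 0 0.115" --pt "0 0 0 0 0 0.115" --pt "0 0 0 0 0 0.115" --pt "0 0 0 0 0 0.115"

```text
t: 13.98
ee_pos: [0.5813, 0.2222, 0.2173]
ee_rot: [0.641, 0.767, -0.003, -0.001]
force: [-0.5, -0.4, -0.1]
opening: 0.0435
grasp_force: 0.0
```

>>> arm_command --pt "0 0 0 0 0 0.115" --pt "0 0 0 0 0 0.115" --pt "0 0 0 0 0 0.115" --pt "0 0 0 0 0 0.115" --pt "0 0 0 0 0 0.115"

```text
t: 14.4
ee_pos: [0.5813, 0.2222, 0.2173]
ee_rot: [0.832, 0.554, -0.003, -0.0]
force: [0.0, 0.0, 0.1]
opening: 0.0435
grasp_force: 0.0
```

>>> arm_command --pt "0 0 0 0 0 0.115" --pt "0 0 0 0 0 0.115" --pt "0 0 0 0 0 0.115" --pt "0 0 0 0 0 0"

```text
t: 14.73
ee_pos: [0.5814, 0.2222, 0.2175]
ee_rot: [0.915, 0.404, -0.003, 0.0]
force: [-0.1, -0.0, -0.1]
opening: 0.0432
grasp_force: 0.0
```

>>> arm_command --pt "-2.7 1.36 0.5 0 0 0" --pt "-2.7 1.36 0.5 0 0 0" --pt "-2.7 1.36 0.5 0 0 0" --pt "0 0 0 0 0 0" --pt "0 0 0 0 0 0"

```text
t: 15.15
ee_pos: [0.5574, 0.1327, 0.2036]
ee_rot: [0.914, 0.405, -0.002, 0.0]
force: [-0.1, 0.5, -0.2]
opening: 0.0436
grasp_force: 0.0
```

```bash
python3 - <<'E'
from h import *
s=read_state(); print(s["ee_pos"],s["q"])
delta([.560,.1355,.122],-.215+1.047,s)
E
```

```text
[0.5574 0.1327 0.2036] [-0.5869  0.1715  0.345   1.6835 -0.0589  1.3008 -0.9673]
cm [0.4124 0.0119 8.1604] yaw now 0.8341717195105733 rz 0.0021717195105734888 t 15.15
```

>>> arm_command --pt "0.4 0 2 0 0 0" --pt "0 0 3 0 0 0" --pt "0 0 2 0 0 0" --pt "0 0 0.9 0 0 0" --pt "0 0 0 0 0 0"

```text
t: 15.57
ee_pos: [0.5588, 0.1388, 0.1228]
ee_rot: [0.913, 0.407, -0.004, -0.0]
force: [0.1, 0.4, 0.7]
opening: 0.0438
grasp_force: 0.0
```

>>> arm_command --pt "0 0 0 0 0 0" --pt "0 0 0 0 0 0" --pt "0 0 0 0 0 0" --pt "0 0 0 0 0 0" --pt "0 0 0 0 0 0" --hand -0.8

```text
t: 15.98
ee_pos: [0.563, 0.1372, 0.1271]
ee_rot: [0.914, 0.405, 0.001, 0.001]
force: [3.4, -1.8, 0.2]
opening: 0.0201
grasp_force: 30.0
```

>>> arm_command --pt "0 0 0 0 0 -0.1" --pt "0 0 0 0 0 -0.12" --pt "0 0 0 0 0 -0.12" --pt "0 0 0 0 0 -0.12" --pt "0 0 0 0 0 -0.12"

```text
t: 16.4
ee_pos: [0.5622, 0.1359, 0.127]
ee_rot: [0.76, 0.65, -0.0, 0.001]
force: [1.3, -5.2, 2.5]
opening: 0.0243
grasp_force: 37.9
```

>>> arm_command --pt "0 0 0 0 0 -0.12" --pt "0 0 0 0 0 -0.12" --pt "0 0 0 0 0 -0.12" --pt "0 0 0 0 0 -0.11" --pt "0 0 0 0 0 0"

```text
t: 16.82
ee_pos: [0.5624, 0.1383, 0.1269]
ee_rot: [0.587, 0.809, 0.001, 0.001]
force: [4.4, 2.1, 0.3]
opening: 0.0224
grasp_force: 27.3
```

>>> arm_command --pt "0 0 0 0 0 0" --pt "0 0 0 0 0 0" --pt "0 0 0 0 0 0" --pt "0 0 0 0 0 0" --hand 0.1

```text
t: 17.15
ee_pos: [0.5601, 0.1381, 0.1254]
ee_rot: [0.588, 0.809, -0.002, -0.001]
force: [-0.2, 0.0, -1.0]
opening: 0.0418
grasp_force: 0.0
```

>>> arm_command --pt "0 0 -2 0 0 0" --pt "0 0 -3 0 0 0" --pt "0 0 -3 0 0 0" --pt "0 0 -2 0 0 0" --pt "0 0 0 0 0 0" --hand 0.4

```text
t: 17.57
ee_pos: [0.5632, 0.1388, 0.2309]
ee_rot: [0.588, 0.809, 0.002, 0.002]
force: [-0.2, 0.1, -0.1]
opening: 0.0601
grasp_force: 0.0
```

```bash
python3 - <<'E'
from h import *
s=shot("wrist","w6.png"); s=shot("top","t3.png",145,60,455,280,2.4); print(s["ee_pos"],s["q"])
delta([.463,-.223,.2],1.88,s)
E
```

```text
[0.5621 0.1386 0.2283] [-0.4846  0.1633  0.2217  1.6365 -0.0362  1.3431  0.0565]
cm [-31.3236 -20.6083   2.7919] yaw now 1.8849731032639951 rz 0.004973103263995249 t 17.6167
```

View pics/t3.png

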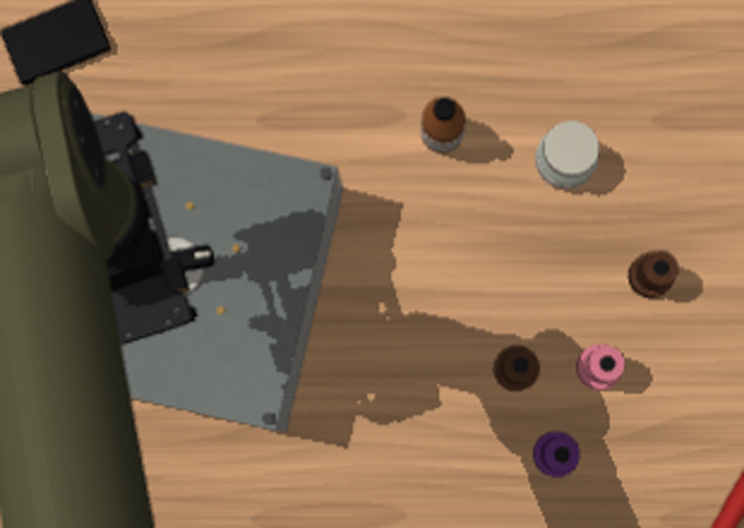

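The bar's mark points near stud 2, and blanks B and C have not moved. I'll go for C.

>>> arm_command --pt "-3.13 -2.06 0 0 0 0" --pt "-3.13 -2.06 0 0 0 0" --pt "-3.13 -2.06 0 0 0 0" --pt "-3.13 -2.06 0 0 0 0" --pt "-3.13 -2.06 0 0 0 0"

```text
t: 18.08
ee_pos: [0.5094, -0.044, 0.224]
ee_rot: [0.588, 0.809, -0.002, -0.002]
force: [0.2, -0.0, 0.1]
opening: 0.0609
grasp_force: 0.0
```

>>> arm_command --pt "-3.13 -2.06 0 0 0 0" --pt "-3.13 -2.06 0 0 0 0" --pt "-3.13 -2.06 0 0 0 0" --pt "-3.13 -2.06 0 0 0 0" --pt "-3.13 -2.06 0 0 0 0"

```text
t: 18.5
ee_pos: [0.4599, -0.2243, 0.2245]
ee_rot: [0.588, 0.809, -0.001, -0.002]
force: [0.4, -0.1, 0.3]
opening: 0.061
grasp_force: 0.0
```

>>> arm_command --pt "0 0 2 0 0 0" --pt "0 0 0 0 0 0" --pt "0 0 0 0 0 0"

```text
t: 18.75
ee_pos: [0.4603, -0.2224, 0.2042]
ee_rot: [0.588, 0.809, -0.002, -0.003]
force: [1.1, 1.2, 1.0]
opening: 0.0607
grasp_force: 0.0
```

```bash
python3 - <<'E'
from h import *
s=shot("wrist","w7.png");print(s["ee_pos"],s["q"])
delta([.463,-.223,.040],1.88,s)
E
```

```text
[ 0.4603 -0.2224  0.2042] [-0.1249  0.0313  0.5361  1.8291 -0.0145  1.2914  0.729 ]
cm [-0.1819  0.3327 16.418 ] yaw now 1.884678712475814 rz 0.004678712475814084 t 18.75
```

View pics/w7.png

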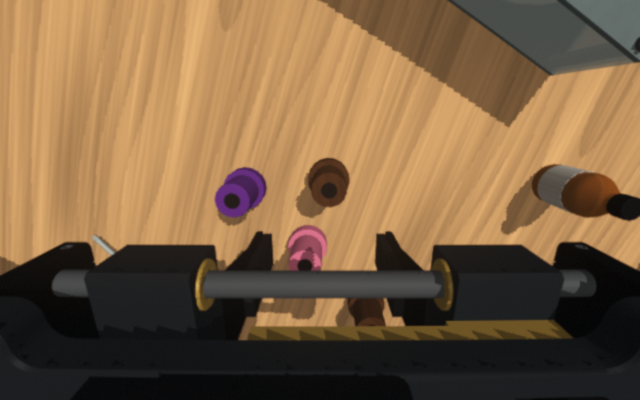

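C is at (329,190), just below the finger gap, with purple (231,200) and pink (306,263) clear of it. I'll descend and grip.

>>> arm_command --pt "-0.18 0.33 3.5 0 0 0" --pt "0 0 4 0 0 0" --pt "0 0 4 0 0 0" --pt "0 0 3 0 0 0" --pt "0 0 0 0 0 0"

```text
t: 19.22
ee_pos: [0.4613, -0.2205, 0.0557]
ee_rot: [0.586, 0.81, -0.003, -0.006]
force: [-1.4, 1.2, 0.1]
opening: 0.0609
grasp_force: 0.0
```

>>> arm_command --pt "0 0 1.9 0 0 0" --pt "0 0 0 0 0 0" --pt "0 0 0 0 0 0"

```text
t: 19.47
ee_pos: [0.466, -0.2235, 0.0434]
ee_rot: [0.587, 0.81, -0.001, -0.0]
force: [0.4, -0.6, 0.1]
opening: 0.0611
grasp_force: 0.0
```

>>> arm_command --pt "0 0 0 0 0 0" --pt "0 0 0 0 0 0" --pt "0 0 0 0 0 0" --pt "0 0 0 0 0 0" --pt "0 0 0 0 0 0" --hand -0.4

```text
t: 19.88
ee_pos: [0.4657, -0.2243, 0.043]
ee_rot: [0.588, 0.809, -0.001, 0.0]
force: [0.4, 0.3, 3.2]
opening: 0.037
grasp_force: 30.0
```

>>> arm_command --pt "0 0 -3 0 0 0" --pt "0 0 -4 0 0 0" --pt "0 0 -4 0 0 0" --pt "0 0 -4 0 0 0" --pt "0 0 -3 0 0 0"

```text
t: 20.3
ee_pos: [0.4659, -0.2244, 0.2257]
ee_rot: [0.588, 0.809, -0.0, 0.001]
force: [0.5, -0.6, -1.2]
opening: 0.0374
grasp_force: 30.0
```

```bash
python3 - <<'E'
from h import *
s=read_state(); delta([.582,.2225,.222],1.88,s);print(s["ee_pos"],s["opening"],s["grasp_force"])
E
```

```text
cm [38.9222 24.846   0.3114] yaw now 1.8847606834514188 rz 0.00476068345141889 t 20.3
[ 0.4659 -0.2244  0.2257] 0.03739646751092198 29.9987331032753
```

>>> arm_command --pt "3.24 2.07 0 0 0 0" --pt "3.24 2.07 0 0 0 0" --pt "3.24 2.07 0 0 0 0" --pt "3.24 2.07 0 0 0 0" --pt "3.24 2.07 0 0 0 0"

```text
t: 20.72
ee_pos: [0.5137, -0.0362, 0.2221]
ee_rot: [0.588, 0.809, -0.001, -0.0]
force: [0.5, -0.5, -0.4]
opening: 0.0372
grasp_force: 30.0
```

>>> arm_command --pt "3.24 2.07 0 0 0 0" --pt "3.24 2.07 0 0 0 0" --pt "3.24 2.07 0 0 0 0" --pt "3.24 2.07 0 0 0 0" --pt "3.24 2.07 0 0 0 0"

```text
t: 21.13
ee_pos: [0.5621, 0.1499, 0.2215]
ee_rot: [0.588, 0.809, -0.001, -0.0]
force: [0.7, -0.7, -1.1]
opening: 0.0373
grasp_force: 30.0
```

>>> arm_command --pt "3.24 2.07 0 0 0 0" --pt "3.24 2.07 0 0 0 0" --pt "0 0 0 0 0 0" --pt "0 0 0 0 0 0"

```text
t: 21.47
ee_pos: [0.5805, 0.226, 0.2203]
ee_rot: [0.585, 0.811, -0.002, -0.001]
force: [0.0, -1.3, -1.7]
opening: 0.0373
grasp_force: 30.0
```

```bash
python3 - <<'E'
from h import *
s=shot("wrist","w8.png");print(s["ee_pos"],s["q"])
delta([.582,.2225,.110],1.88,s)
E
```

```text
[0.5805 0.226  0.2203] [-0.5646  0.2658  0.1835  1.5304 -0.049   1.3539 -0.0567]
cm [-0.3732  0.0778 11.0301] yaw now 1.8907370692578258 rz 0.010737069257825915 t 21.4667
```

View pics/w8.png

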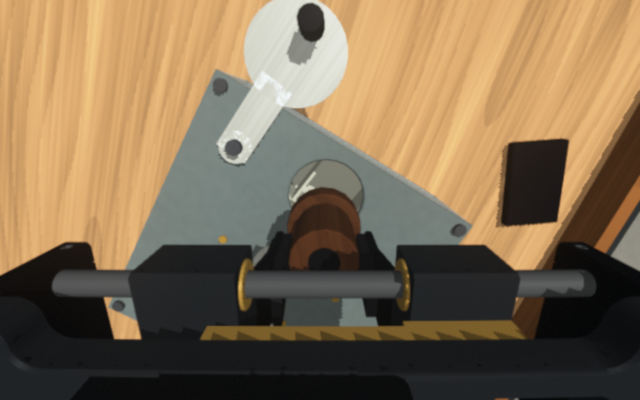

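The view shows the blank over the port, but the cup edge near (300,183) looks slightly skewed. I'll work out the bar angle from the earlier top picture's mark, at crop (200,258).

```bash
python3 - <<'E'
from h import *
im=cv2.imread("pics/full_t3.png").astype(int); sub=im[158:178,218:240]
m=np.argwhere(sub.min(2)>150); print(len(m))
for n,c in(("centroid",m.mean(0)[::-1]+[218,158]),("eye",(228.3,167.5))):
    w=ray2plane("top",c,.152)[:2]; d=w-[.560,.1355]; print(n,c,np.linalg.norm(d),np.arctan2(d[1],d[0])+.215+np.pi)
# same check for t2 (known detent 1?)
im=cv2.imread("pics/full_t2.png").astype(int); sub=im[170:192,215:240]
m=np.argwhere(sub.min(2)>150);c=m.mean(0)[::-1]+[215,170];w=ray2plane("top",c,.152)[:2]; d=w-[.560,.1355]; print(len(m),c,np.linalg.norm(d),np.arctan2(d[1],d[0])+.215+np.pi)
# cup edges lines seen in w8 port
g=cv2.imread("pics/full_w8.png")[155:200,285:370]
cv2.imwrite("pics/w8c.png",cv2.resize(g,None,fx=8,fy=8,interpolation=cv2.INTER_CUBIC))
s=read_state()
for p in[(291,193),(316,170)]: print(ray2plane("wrist",p,.072,s))
E
```

```text
22
centroid [221.     161.3182] 0.0234895975812077 2.578044330816758
eye (228.3, 167.5) 0.03431815724178215 1.8383125839380157
27 [216.963  179.7407] 0.028653816305191985 0.48936849919037995
[0.5497 0.205  0.072 ]
[0.5677 0.2373 0.072 ]
```

The mark gives about 1.84 and the cup edge about 1.80, so the turret stopped roughly 0.27 short of detent 2 because the grip lagged. Dropping now would miss the pocket. I'll set this blank down on the free bench at (0.52, −0.12) and finish the turn first.

>>> arm_command --pt "-3.44 -1.84 0 0 0 0" --pt "-3.44 -1.84 0 0 0 0" --pt "-3.44 -1.84 0 0 0 0" --pt "-3.44 -1.84 0 0 0 0" --pt "-3.44 -1.84 0 0 0 0"

```text
t: 21.93
ee_pos: [0.546, 0.0267, 0.2221]
ee_rot: [0.589, 0.808, -0.001, -0.0]
force: [1.5, -0.3, -0.7]
opening: 0.0371
grasp_force: 30.0
```

>>> arm_command --pt "-3.44 -1.84 0 0 0 0" --pt "-3.44 -1.84 0 0 0 0" --pt "-3.44 -1.84 0 0 0 0" --pt "-3.44 -1.84 0 0 0 0" --pt "0 0 0 0 0 0"

```text
t: 22.35
ee_pos: [0.516, -0.1355, 0.2229]
ee_rot: [0.594, 0.804, -0.003, 0.001]
force: [-0.1, -1.1, -1.4]
opening: 0.0373
grasp_force: 30.0
```

>>> arm_command --pt "0 0 4 0 0 0" --pt "0 0 4 0 0 0" --pt "0 0 4 0 0 0" --pt "0 0 3 0 0 0" --pt "0 0 0 0 0 0"

```text
t: 22.77
ee_pos: [0.5132, -0.1236, 0.0661]
ee_rot: [0.589, 0.808, -0.004, -0.005]
force: [-2.1, 1.1, -1.6]
opening: 0.0375
grasp_force: 30.0
```

>>> arm_command --pt "0 0 1 0 0 0" --pt "0 0 1 0 0 0" --pt "0 0 0 0 0 0" --pt "0 0 0 0 0 0"

```text
t: 23.1
ee_pos: [0.5203, -0.1235, 0.0532]
ee_rot: [0.588, 0.809, -0.0, 0.0]
force: [-0.3, -0.3, -1.4]
opening: 0.0375
grasp_force: 30.0
```

>>> arm_command --pt "0 0 0.5 0 0 0" --pt "0 0 0.4 0 0 0" --pt "0 0 0 0 0 0" --pt "0 0 0 0 0 0"

```text
t: 23.43
ee_pos: [0.5196, -0.1232, 0.0432]
ee_rot: [0.588, 0.809, -0.001, -0.0]
force: [0.6, 1.0, -0.8]
opening: 0.0374
grasp_force: 30.0
```

>>> arm_command --pt "0 0 0 0 0 0" --pt "0 0 0 0 0 0" --pt "0 0 0 0 0 0" --pt "0 0 0 0 0 0" --hand 0.4

```text
t: 23.77
ee_pos: [0.5197, -0.1233, 0.0433]
ee_rot: [0.588, 0.809, -0.001, -0.0]
force: [-0.3, 0.8, 0.2]
opening: 0.0558
grasp_force: 0.0
```

>>> arm_command --pt "0 0 -3 0 0 0" --pt "0 0 -4 0 0 0" --pt "0 0 -4 0 0 0" --pt "0 0 -4 0 0 0" --pt "0 0 -2.8 0 0 0"

```text
t: 24.18
ee_pos: [0.5208, -0.1234, 0.2252]
ee_rot: [0.588, 0.809, 0.0, 0.002]
force: [1.5, 0.3, 0.3]
opening: 0.0611
grasp_force: 0.0
```

```bash
python3 - <<'E'
from h import *
s=read_state(); print(s["ee_pos"],s["q"],s["force"])
delta([.561,.1355,.2],-.215+1.82,s)
s=shot("top","t4.png",140,90,300,250,4)
E
```

```text
[ 0.5208 -0.1234  0.2252] [-0.2262  0.0684  0.4306  1.7499 -0.0286  1.3263  0.5246] [1.5033 0.3153 0.3402]
cm [23.3876 11.8202  2.4993] yaw now 1.8849512931146102 rz 0.2799512931146102 t 24.1833
```

View pics/t4.png

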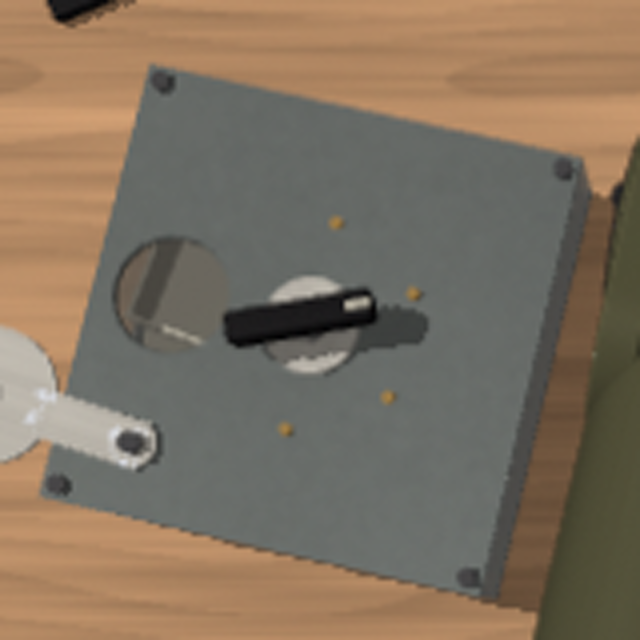

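The blank stands on the bench. The picture shows the bar's mark end at (370,303) and its other end at (233,328), about 0.17 rad short of stud 2 at (414,293). I'll re-grip at yaw 1.71 and turn with a slight overdrive.

>>> arm_command --pt "3.34 1.69 0 0 0 0" --pt "3.34 1.69 0 0 0 0" --pt "3.34 1.69 0 0 0 0" --pt "3.34 1.69 0 0 0 0" --pt "3.34 1.69 0 0 0 0" --hand 0.0

```text
t: 24.65
ee_pos: [0.5484, 0.0636, 0.2208]
ee_rot: [0.588, 0.809, -0.001, -0.0]
force: [0.9, -0.6, 0.4]
opening: 0.0448
grasp_force: 0.0
```

>>> arm_command --pt "3.34 1.69 0 0 0 0" --pt "3.34 1.69 0 0 0 0" --pt "0 0 0 0 0 0.09" --pt "0 0 0 0 0 0.085" --pt "0 0 0 0 0 0"

```text
t: 25.07
ee_pos: [0.5598, 0.1367, 0.2201]
ee_rot: [0.656, 0.755, -0.001, -0.0]
force: [-0.6, -0.0, 0.0]
opening: 0.0438
grasp_force: 0.0
```

```bash
python3 - <<'E'
from h import *
delta([.561,.136,.122],1.71)
E
```

```text
cm [-0.0724  0.1374  9.8104] yaw now 1.7098720081257546 rz -0.00012799187424539227 t 25.0667
```

>>> arm_command --pt "0 0.1 3 0 0 0" --pt "0 0 3 0 0 0" --pt "0 0 2.5 0 0 0" --pt "0 0 1 0 0 0" --pt "0 0 0 0 0 0"

```text
t: 25.48
ee_pos: [0.5588, 0.1348, 0.1229]
ee_rot: [0.656, 0.755, -0.003, -0.002]
force: [-0.2, -0.0, -0.4]
opening: 0.0432
grasp_force: 0.0
```

>>> arm_command --pt "0 0 0 0 0 0" --pt "0 0 0 0 0 0" --pt "0 0 0 0 0 0" --pt "0 0 0 0 0 0" --pt "0 0 0 0 0 0" --hand -0.8

```text
t: 25.9
ee_pos: [0.5627, 0.1363, 0.1272]
ee_rot: [0.656, 0.755, 0.001, 0.001]
force: [1.6, 0.7, 2.6]
opening: 0.0201
grasp_force: 29.9
```

>>> arm_command --pt "0 0 0 0 0 -0.06" --pt "0 0 0 0 0 -0.06" --pt "0 0 0 0 0 -0.06" --pt "0 0 0 0 0 -0.06" --pt "0 0 0 0 0 0"

```text
t: 26.32
ee_pos: [0.5629, 0.1361, 0.1272]
ee_rot: [0.561, 0.828, 0.001, 0.001]
force: [4.8, 0.3, 1.8]
opening: 0.0199
grasp_force: 30.1
```

>>> arm_command --pt "0 0 0 0 0 0" --pt "0 0 0 0 0 0" --pt "0 0 0 0 0 0" --pt "0 0 0 0 0 0" --pt "0 0 0 0 0 0"

```text
t: 26.73
ee_pos: [0.5629, 0.1361, 0.1272]
ee_rot: [0.561, 0.828, 0.001, 0.002]
force: [5.6, -0.8, 2.4]
opening: 0.0201
grasp_force: 30.0
```

```bash
python3 - <<'E'
from h import *
s=read_state();delta([.561,.136,.122],1.88);print(s["torque"],s["opening"],s["ee_pos"])
E
```

```text
cm [ 0.0659 -0.1833  0.5171] yaw now 1.9498268284388562 rz 0.06982682843885635 t 26.7333
[-0.0989 -1.1749  0.3777] 0.020107518892659004 [0.5629 0.1361 0.1272]
```

>>> arm_command --pt "0 0 0 0 0 0" --pt "0 0 0 0 0 0" --pt "0 0 0 0 0 0" --pt "0 0 0 0 0 0" --hand 0.1

```text
t: 27.07
ee_pos: [0.5595, 0.136, 0.1249]
ee_rot: [0.561, 0.828, -0.002, -0.001]
force: [-0.2, -0.7, -0.2]
opening: 0.0392
grasp_force: 0.0
```

>>> arm_command --pt "0 0 -2 0 0 0" --pt "0 0 -3 0 0 0" --pt "0 0 -3 0 0 0" --pt "0 0 -2 0 0 0" --pt "0 0 0 0 0 0" --hand 0.4

```text
t: 27.48
ee_pos: [0.5628, 0.1367, 0.2305]
ee_rot: [0.561, 0.828, 0.002, 0.002]
force: [0.7, 0.3, 1.5]
opening: 0.06
grasp_force: 0.0
```

```bash
cat >> h.py <<'E'
def rotor(im,kc=(.560,.1355),thr=38):
    u,v=proj("top",[*kc,.152]); g=im.max(2); m=(g<thr).astype(np.uint8)
    yy,xx=np.mgrid[:400,:640]; m[np.hypot(xx-u,yy-v)>24]=0
    n,l,st,ce=cv2.connectedComponentsWithStats(m); i=1+np.argmax(st[1:,4]); p=np.argwhere(l==i)[:,::-1].astype(float)
    w=np.array([ray2plane("top",q,.152)[:2] for q in p]); c=w.mean(0); a,b=np.linalg.eigh(np.cov((w-c).T))
    return len(p),c,2*np.sqrt(3*a[::-1]),(np.arctan2(*b[::-1,1])+.215)%np.pi
E
python3 - <<'E'
from h import *
for f in("top0.png","full_t4.png"):
    im=cv2.imread("pics/"+f)
    for th in(30,38,46): print(f,th,rotor(im,thr=th))
delta([.5197,-.1233,.2],1.95)
E
```

```text
top0.png 30 (251, array([0.559 , 0.1365]), array([0.0868, 0.0184]), np.float64(1.3721564521254253))
top0.png 38 (273, array([0.5591, 0.1357]), array([0.0884, 0.0194]), np.float64(1.3723809755288137))
top0.png 46 (283, array([0.5589, 0.1356]), array([0.0901, 0.0196]), np.float64(1.3707925989655365))
full_t4.png 30 (255, array([0.5568, 0.1349]), array([0.0823, 0.0205]), np.float64(1.9275533226791106))
full_t4.png 38 (287, array([0.5568, 0.1365]), array([0.0851, 0.0206]), np.float64(1.9284078754098908))
full_t4.png 46 (297, array([0.5567, 0.1363]), array([0.0861, 0.0212]), np.float64(1.925277566473388))
cm [-22.5572 -13.6507   2.9934] yaw now 1.9500587766702557 rz 5.877667025577793e-05 t 27.4833
```

The detector fits the bar at 88 × 19.5 mm. I'll move to the set-down blank and check the rotor from there.

>>> arm_command --pt "-3.22 -1.95 0 0 0 0" --pt "-3.22 -1.95 0 0 0 0" --pt "-3.22 -1.95 0 0 0 0" --pt "-3.22 -1.95 0 0 0 0" --pt "-3.22 -1.95 0 0 0 0"

```text
t: 27.9
ee_pos: [0.5284, -0.0509, 0.2247]
ee_rot: [0.561, 0.828, -0.002, -0.001]
force: [1.4, -0.0, -0.4]
opening: 0.0607
grasp_force: 0.0
```

>>> arm_command --pt "-3.22 -1.95 0 0 0 0" --pt "-3.22 -1.95 0 0 0 0" --pt "0 0 0 0 0 0" --pt "0 0 0 0 0 0"

```text
t: 28.23
ee_pos: [0.5161, -0.1264, 0.2252]
ee_rot: [0.564, 0.826, -0.001, -0.001]
force: [0.3, 0.4, -0.0]
opening: 0.0607
grasp_force: 0.0
```

```bash
python3 - <<'E'
from h import *
shot("top","t5.png");print(rotor(cv2.imread("pics/full_t5.png")))
delta([.5197,-.1233,.0435],1.95)
E
```

```text
(292, array([0.5559, 0.1361]), array([0.084 , 0.0212]), np.float64(2.144890082450216))
cm [-0.0666  0.3541 18.1596] yaw now 1.9483346978981382 rz -0.0016653021018617764 t 28.2833
```

The rotor reads 2.145, within 0.05 of detent 2. I'll shift the drop point 3 mm to follow the pocket. Picking the blank up again now.

>>> arm_command --pt "-0.07 0.35 4 0 0 0" --pt "0 0 4 0 0 0" --pt "0 0 4 0 0 0" --pt "0 0 4 0 0 0" --pt "0 0 0 0 0 0"

```text
t: 28.7
ee_pos: [0.5144, -0.1198, 0.0579]
ee_rot: [0.56, 0.829, -0.004, -0.007]
force: [-1.4, 1.2, -0.9]
opening: 0.0613
grasp_force: 0.0
```

>>> arm_command --pt "0 0 2.2 0 0 0" --pt "0 0 0 0 0 0" --pt "0 0 0 0 0 0"

```text
t: 28.95
ee_pos: [0.521, -0.1222, 0.0448]
ee_rot: [0.56, 0.828, -0.001, -0.001]
force: [-0.6, 0.3, 0.4]
opening: 0.0611
grasp_force: 0.0
```

>>> arm_command --pt "0 0 0 0 0 0" --pt "0 0 0 0 0 0" --pt "0 0 0 0 0 0" --pt "0 0 0 0 0 0" --pt "0 0 0 0 0 0" --hand -0.4

```text
t: 29.37
ee_pos: [0.5213, -0.1235, 0.045]
ee_rot: [0.561, 0.828, -0.001, 0.0]
force: [-0.7, -0.1, 4.2]
opening: 0.0372
grasp_force: 30.0
```

>>> arm_command --pt "0 0 -3 0 0 0" --pt "0 0 -4 0 0 0" --pt "0 0 -4 0 0 0" --pt "0 0 -4 0 0 0" --pt "0 0 -3 0 0 0"

```text
t: 29.78
ee_pos: [0.5217, -0.1236, 0.2277]
ee_rot: [0.561, 0.828, -0.0, 0.001]
force: [0.4, -0.3, -0.8]
opening: 0.0374
grasp_force: 30.0
```

```bash
python3 - <<'E'
from h import *
s=read_state(); delta([.579,.223,.222],1.95,s);print(s["ee_pos"],s["opening"],s["grasp_force"])
E
```

```text
cm [30.0752 18.1492  0.5358] yaw now 1.949836765804032 rz -0.00016323419596786515 t 29.7833
[ 0.5217 -0.1236  0.2277] 0.03741322120387256 29.999460875988007
```

>>> arm_command --pt "3.34 2.02 0 0 0 0" --pt "3.34 2.02 0 0 0 0" --pt "3.34 2.02 0 0 0 0" --pt "3.34 2.02 0 0 0 0" --pt "3.34 2.02 0 0 0 0"

```text
t: 30.2
ee_pos: [0.5529, 0.071, 0.224]
ee_rot: [0.561, 0.828, -0.001, -0.0]
force: [0.0, -0.1, -1.5]
opening: 0.0372
grasp_force: 30.0
```

>>> arm_command --pt "3.34 2.02 0 0 0 0" --pt "3.34 2.02 0 0 0 0" --pt "3.34 2.02 0 0 0 0" --pt "3.34 2.02 0 0 0 0" --pt "0 0 0 0 0 0"

```text
t: 30.62
ee_pos: [0.5767, 0.2347, 0.2224]
ee_rot: [0.556, 0.831, 0.001, -0.003]
force: [-1.3, 1.7, -0.3]
opening: 0.0373
grasp_force: 30.0
```

>>> arm_command --pt "0 0 3 0 0 0" --pt "0 0 3 0 0 0" --pt "0 0 0 0 0 0" --pt "0 0 0 0 0 0" --pt "0 0 0 0 0 0"

```text
t: 31.03
ee_pos: [0.5792, 0.2232, 0.165]
ee_rot: [0.561, 0.828, -0.0, 0.0]
force: [0.9, 0.3, -1.4]
opening: 0.0377
grasp_force: 30.0
```

```bash
python3 - <<'E'
from h import *
s=read_state(); delta([.579,.223,.112],1.95,s);print(s["ee_pos"],s["force"])
E
```

```text
cm [-0.0032 -0.0246  5.299 ] yaw now 1.9497960825769067 rz -0.00020391742309322503 t 31.0333
[0.5792 0.2232 0.165 ] [ 0.9437  0.2577 -1.3861]
```

>>> arm_command --pt "0 0 2 0 0 0" --pt "0 0 2 0 0 0" --pt "0 0 1.2 0 0 0" --pt "0 0 0 0 0 0" --pt "0 0 0 0 0 0"

```text
t: 31.45
ee_pos: [0.5789, 0.2232, 0.1124]
ee_rot: [0.561, 0.828, -0.001, -0.0]
force: [0.3, 1.0, -0.7]
opening: 0.0375
grasp_force: 30.0
```

>>> arm_command --pt "0 0 0 0 0 0" --pt "0 0 0 0 0 0" --pt "0 0 0 0 0 0" --pt "0 0 0 0 0 0" --hand 0.2

```text
t: 31.78
ee_pos: [0.5791, 0.2235, 0.1127]
ee_rot: [0.561, 0.828, -0.0, 0.0]
force: [0.4, 0.0, 0.5]
opening: 0.0506
grasp_force: 0.0
```

>>> arm_command --pt "0 0 -3 0 0 0" --pt "0 0 -4 0 0 0" --pt "0 0 -4 0 0 0" --pt "0 0 0 0 0 0" --pt "0 0 0 0 0 0"

```text
t: 32.2
ee_pos: [0.5806, 0.2241, 0.2256]
ee_rot: [0.561, 0.828, 0.002, 0.002]
force: [0.4, 0.5, -0.2]
opening: 0.0521
grasp_force: 0.0
```

```bash
python3 - <<'E'
from h import *
s=shot("wrist","w9.png"); print(s["ee_pos"],s["q"])
im=cv2.imread("pics/full_w9.png")
# where the bore top should be if upright on the floor (z=.09): project
c=camera_info("wrist");T=np.linalg.inv(c["tool_from_camera"]);R=Rn.from_quat(s["ee_rot"]).as_matrix()
def pw(X):
    x=R.T@(np.array(X)-s["ee_pos"]);x=T[:3,:3]@x+T[:3,3];return cv2.projectPoints(x[None],np.zeros(3),np.zeros(3),c["K"],c["dist"])[0][0,0]
u,v=pw([.579,.223,.09]).round().astype(int);print("expect",u,v)
for y in range(v-24,v+25,4): print(" ".join("%3d/%3d"%(im[y,x,2],im[y,x,0]) for x in range(u-36,u+37,6)))
delta([.560,.1358,.122],-.215+2.10,s)
E
```

```text
[0.5806 0.2241 0.2256] [-0.5554  0.2546  0.1745  1.533  -0.0446  1.3525  0.0024]
expect 321 190
121/127 121/127 113/120 119/106  54/ 28  45/ 25  46/ 27  48/ 28  45/ 25  58/ 28 126/112  98/100 118/122
118/126 120/126 116/108  86/ 71  46/ 27  68/ 33  85/ 36  90/ 38  60/ 29  55/ 27 123/109  92/ 80 117/121
120/126 114/119 125/113  64/ 42  51/ 27  92/ 39  87/ 37  88/ 37  87/ 36  51/ 26 109/ 94  91/ 79  87/ 87
119/126 108/107 125/112  64/ 43  89/ 37  91/ 39  77/ 36  81/ 36  89/ 38  74/ 32  87/ 75  93/ 81 120/107
118/124 186/169 180/163  85/ 69  90/ 38  86/ 37  33/ 32  32/ 31  88/ 36  84/ 36  88/ 77 120/107 126/113
118/124 161/145 130/117 120/107  89/ 37  60/ 33  32/ 30  31/ 29  88/ 38  83/ 35  90/ 79 125/112 125/112
116/122 151/136  96/ 86 122/110  90/ 39  79/ 36  32/ 31  31/ 30  89/ 37  82/ 35 104/ 93 125/112 125/111
115/122 153/138  95/ 85  93/ 84  85/ 39  88/ 38  55/ 32  63/ 33  87/ 36  76/ 48 154/137 126/111 125/111
115/122 194/175 129/116  94/ 85  88/ 75  87/ 37  90/ 38  84/ 36  88/ 37 101/ 90 132/117 125/111 125/111
116/122 120/110 204/184 107/ 97  93/ 84  88/ 70  90/ 45  87/ 46  88/ 75 195/176 124/110 125/111 123/110
116/124 102/105 124/112 201/181 151/137  94/ 84 150/136 103/ 92  89/ 79 167/150 124/110 123/109 101/ 91
115/121 115/122 123/110 124/111 174/156 178/160 152/138 104/ 94 156/140  95/ 86  95/ 86  94/ 85  84/ 89
114/122 116/123 100/ 98 124/111 125/111 142/127 197/177 140/126 198/180  93/ 84  94/ 86  83/ 77 112/118
cm [-7.4339 -5.2428 10.3341] yaw now 1.95024080800696 rz 0.06524080800695997 t 32.2
```

The blank is upright in pocket 2, with its bore where it should be. Next is the last turn, to detent 3, with some overdrive against the grip lag.

>>> arm_command --pt "-2.48 -1.75 0 0 0 0" --pt "-2.48 -1.75 0 0 0 0" --pt "-2.48 -1.75 0 0 0 0" --pt "0 0 0 0 0 0.04" --pt "0 0 0 0 0 0" --hand 0.0

```text
t: 32.67
ee_pos: [0.5567, 0.1322, 0.2204]
ee_rot: [0.58, 0.815, -0.002, -0.001]
force: [-0.3, 1.3, -1.0]
opening: 0.0437
grasp_force: 0.0
```

>>> arm_command --pt "0 0 3 0 0 0" --pt "0 0 3 0 0 0" --pt "0 0 3 0 0 0" --pt "0 0 1 0 0 0" --pt "0 0 0 0 0 0"

```text
t: 33.08
ee_pos: [0.5544, 0.1351, 0.1177]
ee_rot: [0.577, 0.817, -0.004, -0.003]
force: [0.8, -0.8, 0.3]
opening: 0.0437
grasp_force: 0.0
```

>>> arm_command --pt "0 0 0 0 0 0" --pt "0 0 0 0 0 0" --pt "0 0 0 0 0 0" --pt "0 0 0 0 0 0" --pt "0 0 0 0 0 0" --hand -0.8

```text
t: 33.5
ee_pos: [0.5627, 0.1366, 0.1239]
ee_rot: [0.577, 0.817, 0.004, 0.004]
force: [12.3, 3.5, -6.7]
opening: 0.0205
grasp_force: 30.0
```

>>> arm_command --pt "0 0 0 0 0 -0.1" --pt "0 0 0 0 0 -0.1" --pt "0 0 0 0 0 -0.1" --pt "0 0 0 0 0 -0.1" --pt "0 0 0 0 0 -0.1"

```text
t: 33.92
ee_pos: [0.5641, 0.1345, 0.124]
ee_rot: [0.357, 0.934, 0.003, 0.006]
force: [16.5, 0.6, -8.3]
opening: 0.0232
grasp_force: 36.5
```

>>> arm_command --pt "0 0 0 0 0 -0.1" --pt "0 0 0 0 0 -0.1" --pt "0 0 0 0 0 -0.1" --pt "0 0 0 0 0 -0.1" --pt "0 0 0 0 0 -0.1"

```text
t: 34.33
ee_pos: [0.5665, 0.1342, 0.1242]
ee_rot: [0.116, 0.993, 0.002, 0.009]
force: [18.4, 5.4, -11.5]
opening: 0.0265
grasp_force: 29.1
```

>>> arm_command --pt "0 0 0 0 0 -0.08" --pt "0 0 0 0 0 -0.06" --pt "0 0 0 0 0 0" --pt "0 0 0 0 0 0"

```text
t: 34.67
ee_pos: [0.5648, 0.1363, 0.1242]
ee_rot: [0.046, 0.999, 0.002, 0.008]
force: [16.7, 4.4, -10.3]
opening: 0.0222
grasp_force: 29.3
```

```bash
python3 - <<'E'
from h import *
s=read_state();delta([.560,.1358,.122],-.215+3.142,s);print(s["torque"],s["q"])
E
```

```text
cm [ 0.4794 -0.0923  0.2112] yaw now 3.048984283402925 rz 0.121984283402925 t 34.6667
[ 0.7762 -3.6368 -0.4614] [-0.3638  0.2304  0.092   1.7681 -0.022   1.1285  1.213 ]
```

>>> arm_command --pt "0 0 0 0 0 0" --pt "0 0 0 0 0 0" --pt "0 0 0 0 0 0" --pt "0 0 0 0 0 0" --hand 0.0

```text
t: 35.0
ee_pos: [0.5572, 0.1345, 0.1222]
ee_rot: [0.046, 0.999, -0.001, -0.001]
force: [-0.9, 0.5, -0.0]
opening: 0.0396
grasp_force: 0.0
```

>>> arm_command --pt "0.3 0 0 0 0 0.07" --pt "0 0 0 0 0 0" --pt "0 0 0 0 0 0"

```text
t: 35.25
ee_pos: [0.5541, 0.1349, 0.1218]
ee_rot: [0.08, 0.997, -0.001, -0.001]
force: [0.4, -0.1, -0.1]
opening: 0.0433
grasp_force: 0.0
```

>>> arm_command --pt "0 0 0 0 0 0" --pt "0 0 0 0 0 0" --pt "0 0 0 0 0 0" --pt "0 0 0 0 0 0" --pt "0 0 0 0 0 0" --hand -0.8

```text
t: 35.67
ee_pos: [0.5548, 0.1385, 0.1217]
ee_rot: [0.08, 0.997, 0.002, 0.0]
force: [3.4, 6.9, -3.0]
opening: 0.0209
grasp_force: 29.8
```

```bash
python3 - <<'E'
from h import *
s=read_state();delta([.560,.1358,.122],-.215+3.142,s);print(s["torque"],s["force"],s["ee_pos"])
E
```

```text
cm [-0.5517 -0.1862 -0.0302] yaw now 2.9818237665558507 rz 0.05482376655585064 t 35.6667
[ 1.2292 -0.532  -0.3959] [ 3.3978  6.8892 -2.9912] [0.5548 0.1385 0.1217]
```

The jaws closed to 20.9 mm at yaw 2.98, so the bar is near detent 3. I'll release it and head for blank B.

>>> arm_command --pt "0 0 0 0 0 0" --pt "0 0 0 0 0 0" --pt "0 0 0 0 0 0" --pt "0 0 0 0 0 0" --hand 0.1

```text
t: 36.0
ee_pos: [0.5542, 0.1342, 0.1216]
ee_rot: [0.081, 0.997, -0.001, -0.001]
force: [0.0, -0.3, 1.2]
opening: 0.0397
grasp_force: 0.0
```

>>> arm_command --pt "0 0 -2 0 0 0" --pt "0 0 -3 0 0 0" --pt "0 0 -3 0 0 0" --pt "0 0 -2 0 0 0" --pt "0 0 0 0 0 0" --hand 0.4

```text
t: 36.42
ee_pos: [0.5571, 0.1351, 0.2271]
ee_rot: [0.081, 0.997, 0.001, 0.003]
force: [0.7, 0.7, 0.9]
opening: 0.06
grasp_force: 0.0
```

```bash
python3 - <<'E'
from h import *
s=read_state();delta([.5675,-.373,.22],2.98,s)
E
```

```text
cm [ -9.2141 -49.9778   0.6743] yaw now 2.9795611371920656 rz -0.0004388628079343704 t 36.4167
```

>>> arm_command --pt "-0.71 -3.84 0 0 0 0" --pt "-0.71 -3.84 0 0 0 0" --pt "-0.71 -3.84 0 0 0 0" --pt "-0.71 -3.84 0 0 0 0" --pt "-0.71 -3.84 0 0 0 0"

```text
t: 36.83
ee_pos: [0.5579, -0.0624, 0.2213]
ee_rot: [0.081, 0.997, -0.001, -0.001]
force: [0.6, 0.1, -0.7]
opening: 0.0612
grasp_force: 0.0
```

>>> arm_command --pt "-0.71 -3.84 0 0 0 0" --pt "-0.71 -3.84 0 0 0 0" --pt "-0.71 -3.84 0 0 0 0" --pt "-0.71 -3.84 0 0 0 0" --pt "-0.71 -3.84 0 0 0 0"

```text
t: 37.25
ee_pos: [0.5619, -0.2575, 0.2215]
ee_rot: [0.081, 0.997, -0.001, -0.001]
force: [1.0, 0.3, -0.3]
opening: 0.0609
grasp_force: 0.0
```

>>> arm_command --pt "-0.71 -3.84 0 0 0 0" --pt "-0.71 -3.84 0 0 0 0" --pt "-0.71 -3.84 0 0 0 0" --pt "0 0 0 0 0 0" --pt "0 0 0 0 0 0"

```text
t: 37.67
ee_pos: [0.5629, -0.3762, 0.2208]
ee_rot: [0.084, 0.996, -0.001, -0.002]
force: [-0.0, -0.4, -0.7]
opening: 0.0608
grasp_force: 0.0
```

```bash
python3 - <<'E'
from h import *
shot("top","t6.png");print(rotor(cv2.imread("pics/full_t6.png")))
s=shot("wrist","w10.png");print(s["q"],s["ee_pos"])
delta([.5675,-.373,.042],2.98,s)
# bore as dark spot near expected position in wrist view
c=camera_info("wrist");T=np.linalg.inv(c["tool_from_camera"]);R=Rn.from_quat(s["ee_rot"]).as_matrix()
x=R.T@(np.array([.5675,-.373,.064])-s["ee_pos"]);x=T[:3,:3]@x+T[:3,3];u,v=cv2.projectPoints(x[None],np.zeros(3),np.zeros(3),c["K"],c["dist"])[0][0,0]
im=cv2.imread("pics/full_w10.png").astype(int);print("expect",u,v)
sub=im[int(v)-25:int(v)+26,int(u)-30:int(u)+31]
m=np.argwhere((sub.max(2)<45)&(sub.max(2)-sub.min(2)<8));p=m.mean(0)[::-1]+[int(u)-30,int(v)-25];print(len(m),p,m.std(0),ray2plane("wrist",p,.064,s))
E
```

```text
(296, array([0.5544, 0.1334]), array([0.0822, 0.0212]), np.float64(3.0884297326211754))
[ 0.2248  0.3973  0.4338  1.3915 -0.1636  1.3913  2.0653] [ 0.5643 -0.3733  0.221 ]
cm [-0.371   0.1019 17.8996] yaw now 2.9778186805832556 rz -0.002181319416744376 t 37.7167
expect 324.36863629304867 187.3460978348765
0 [nan nan] [nan nan] [nan nan nan]<stdin>:10: RuntimeWarning: Mean of empty slice.
  ret = um.true_divide(
  ret = _var(a, axis=axis, dtype=dtype, out=out, ddof=ddof,
  arrmean = um.true_divide(arrmean, div, out=arrmean,
  ret = um.true_divide(
```

The rotor reads 3.088, close to detent 3. B's bore is missing where expected, so it has probably been knocked aside. I'll look for dark-brown blobs.

```bash
python3 - <<'E'
from h import *
s=read_state()
for f,n in(("full_w10.png","wrist"),("full_t6.png","top")):
    im=cv2.imread("pics/"+f); r=im[:,:,2].astype(int);b=im[:,:,0].astype(int);g=im[:,:,1].astype(int)
    m=((r<105)&(r-b>12)&(r-b<70)&(g<.72*r)).astype(np.uint8)
    if n=="wrist": m[235:]=0
    m=cv2.morphologyEx(m,cv2.MORPH_OPEN,np.ones((3,3)))
    k,l,st,ce=cv2.connectedComponentsWithStats(m)
    for i in range(1,k):
        if st[i,4]>60 and (n=="wrist" or 300<ce[i,0]<480 and 90<ce[i,1]<290): print(n,st[i],ce[i],im[l==i].mean(0),ray2plane(n,ce[i],.04,s)[:2])
im=cv2.imread("pics/full_w10.png")
for y in range(100,236,12): print(y," ".join("%3d/%3d"%(im[y,x,2],im[y,x,0]) for x in range(240,420,12)))
E
```

```text
wrist [ 306  158   38   46 1235] [324.4874 179.4413] [29.136  47.6049 75.2324] [ 0.5652 -0.3704]
top [324 104  15  15 136] [331.6618 112.2353] [26.5441 46.0882 75.3824] [ 0.726  -0.1484]
top [407 169  11  13 103] [411.5049 174.7087] [27.165  39.699  62.1845] [ 0.5602 -0.3554]
100 198/ 98 195/ 96 207/104 212/106 209/104 204/100 215/108 204/101 175/ 85 159/ 98 152/ 91 207/132 199/ 98 201/ 99 208/104
112 208/104 213/107 218/110 209/105 212/106 202/ 99 194/ 95 205/103 203/103 202/100 202/100 204/101 195/ 96 199/ 99 200/100
124 204/101 213/106 213/107 213/107 209/104 204/101 195/ 96 192/ 95 196/ 97 201/100 201/100 200/ 99 201/ 99 200/ 99 197/ 97
136 131/ 62 204/102 203/101 201/ 99 204/100 204/101 193/ 95 187/ 92 195/ 97 206/102 210/105 213/107 220/112 215/109 208/103
148 117/ 55 186/ 90 195/ 95 204/101 198/ 98 210/105 218/111 217/110 209/104 209/104 206/103 203/101 203/100 197/ 98 199/ 99
160 127/ 60 207/103 209/103 210/105 171/ 82 134/ 64 114/ 54  73/ 28 173/ 84 209/105 212/106 207/103 208/104 216/109 216/110
172 114/ 54 191/ 94 190/ 94 189/ 93 112/ 53 124/ 59  51/ 21  65/ 25  58/ 24 219/111 214/108 203/101 200/100 201/ 99 199/ 98
184 131/ 63 216/109 219/110 224/114 130/ 62 124/ 59  86/ 32  40/ 27  86/ 32 186/ 91 181/ 88 185/ 91 186/ 91 183/ 89 178/ 87
196 215/109 213/107 212/107 209/104 198/ 97 201/ 99  84/ 31  58/ 27  80/ 31 175/ 84 181/ 88 181/ 88 183/ 88 180/ 88 191/ 94
208 217/109 218/110 211/106 203/ 99 200/ 99 196/ 96 191/ 94 194/ 96 192/ 94 195/ 96 193/ 95 199/ 98 194/ 95 185/ 90 178/ 86
220 213/108 213/107 209/104 196/ 96 188/ 93 195/ 97 202/101 202/100 184/ 90 184/ 90 200/ 99 188/ 92 191/ 94 192/ 94 194/ 96
232 196/ 97 190/ 93 181/ 88 204/101 195/ 96 179/ 86 195/ 96 197/ 98 193/ 95 197/ 97 212/107 213/107 191/ 94 191/ 93 211/105
```

It was a false alarm from my threshold. B stands exactly where expected, with its bore near (324,188). I'll pick it.

>>> arm_command --pt "-0.37 0.1 4 0 0 0" --pt "0 0 4 0 0 0" --pt "0 0 4 0 0 0" --pt "0 0 3 0 0 0" --pt "0 0 0 0 0 0"

```text
t: 38.18
ee_pos: [0.5655, -0.3664, 0.0646]
ee_rot: [0.079, 0.997, 0.003, -0.007]
force: [-0.6, 1.7, -0.7]
opening: 0.0611
grasp_force: 0.0
```

>>> arm_command --pt "0 0 1.8 0 0 0" --pt "0 0 1 0 0 0" --pt "0 0 0 0 0 0" --pt "0 0 0 0 0 0"

```text
t: 38.52
ee_pos: [0.5697, -0.3717, 0.0454]
ee_rot: [0.08, 0.997, -0.001, -0.0]
force: [0.1, 0.4, 0.9]
opening: 0.0613
grasp_force: 0.0
```

>>> arm_command --pt "0 0 0 0 0 0" --pt "0 0 0 0 0 0" --pt "0 0 0 0 0 0" --pt "0 0 0 0 0 0" --pt "0 0 0 0 0 0" --hand -0.4

```text
t: 38.93
ee_pos: [0.5692, -0.3726, 0.0449]
ee_rot: [0.081, 0.997, -0.001, -0.0]
force: [0.4, 0.3, 1.3]
opening: 0.037
grasp_force: 30.0
```

>>> arm_command --pt "0 0 -3 0 0 0" --pt "0 0 -4 0 0 0" --pt "0 0 -4 0 0 0" --pt "0 0 -4 0 0 0" --pt "0 0 -3 0 0 0"

```text
t: 39.35
ee_pos: [0.5696, -0.3726, 0.2282]
ee_rot: [0.081, 0.997, -0.001, 0.001]
force: [0.9, -1.0, -0.8]
opening: 0.0374
grasp_force: 30.0
```

```bash
python3 - <<'E'
from h import *
s=read_state(); delta([.584,.2225,.222],2.98,s);print(s["ee_pos"],s["opening"],s["grasp_force"])
E
```

```text
cm [ 8.1553 58.9713  0.4507] yaw now 2.980054290761947 rz 5.429076194696236e-05 t 39.35
[ 0.5696 -0.3726  0.2282] 0.0374025702602912 29.997786283493042
```

>>> arm_command --pt "0.545 3.93 0 0 0 0" --pt "0.545 3.93 0 0 0 0" --pt "0.545 3.93 0 0 0 0" --pt "0.545 3.93 0 0 0 0" --pt "0.545 3.93 0 0 0 0"

```text
t: 39.77
ee_pos: [0.5734, -0.172, 0.2241]
ee_rot: [0.081, 0.997, -0.001, -0.001]
force: [0.7, 0.2, -0.1]
opening: 0.0372
grasp_force: 30.0
```

>>> arm_command --pt "0.545 3.93 0 0 0 0" --pt "0.545 3.93 0 0 0 0" --pt "0.545 3.93 0 0 0 0" --pt "0.545 3.93 0 0 0 0" --pt "0.545 3.93 0 0 0 0"

```text
t: 40.18
ee_pos: [0.5781, 0.0263, 0.224]
ee_rot: [0.081, 0.997, -0.001, -0.001]
force: [1.4, -0.2, -1.9]
opening: 0.0372
grasp_force: 30.0
```

>>> arm_command --pt "0.545 3.93 0 0 0 0" --pt "0.545 3.93 0 0 0 0" --pt "0.545 3.93 0 0 0 0" --pt "0.545 3.93 0 0 0 0" --pt "0.545 3.93 0 0 0 0"

```text
t: 40.6
ee_pos: [0.5828, 0.2245, 0.2235]
ee_rot: [0.081, 0.997, -0.001, -0.001]
force: [1.4, -0.1, -1.5]
opening: 0.0374
grasp_force: 30.0
```

>>> arm_command --pt "0 0 0 0 0 0" --pt "0 0 3 0 0 0" --pt "0 0 3 0 0 0" --pt "0 0 0 0 0 0" --pt "0 0 0 0 0 0"

```text
t: 41.02
ee_pos: [0.5818, 0.2219, 0.1619]
ee_rot: [0.081, 0.997, -0.002, -0.003]
force: [0.7, 0.0, 0.2]
opening: 0.0375
grasp_force: 30.0
```

```bash
python3 - <<'E'
from h import *
s=read_state(); delta([.584,.2225,.112],2.98,s);print(s["ee_pos"],s["force"])
E
```

```text
cm [-0.236   0.1199  4.988 ] yaw now 2.9799017290317393 rz -9.827096826064974e-05 t 41.0167
[0.5818 0.2219 0.1619] [0.6701 0.0099 0.2298]
```

>>> arm_command --pt "-0.1 0.05 2 0 0 0" --pt "0 0 2 0 0 0" --pt "0 0 0.9 0 0 0" --pt "0 0 0 0 0 0" --pt "0 0 0 0 0 0"

```text
t: 41.43
ee_pos: [0.5847, 0.2231, 0.1159]
ee_rot: [0.081, 0.997, -0.0, -0.0]
force: [0.5, -0.1, -0.5]
opening: 0.0373
grasp_force: 30.0
```

>>> arm_command --pt "0 0 0 0 0 0" --pt "0 0 0 0 0 0" --pt "0 0 0 0 0 0" --pt "0 0 0 0 0 0" --hand 0.2

```text
t: 41.77
ee_pos: [0.5847, 0.2233, 0.1156]
ee_rot: [0.081, 0.997, -0.0, 0.0]
force: [0.1, -0.5, -0.2]
opening: 0.0506
grasp_force: 0.0
```

>>> arm_command --pt "0 0 -3 0 0 0" --pt "0 0 -4 0 0 0" --pt "0 0 -4 0 0 0" --pt "0 0 0 0 0 0" --pt "0 0 0 0 0 0"

```text
t: 42.18
ee_pos: [0.5862, 0.224, 0.2286]
ee_rot: [0.081, 0.997, 0.001, 0.002]
force: [-0.8, -0.3, -0.4]
opening: 0.0519
grasp_force: 0.0
```

```bash
python3 - <<'E'
from h import *
s=shot("wrist","w11.png"); print(s["ee_pos"],s["q"])
im=cv2.imread("pics/full_w11.png")
c=camera_info("wrist");T=np.linalg.inv(c["tool_from_camera"]);R=Rn.from_quat(s["ee_rot"]).as_matrix()
x=R.T@(np.array([.5825,.2225,.09])-s["ee_pos"]);x=T[:3,:3]@x+T[:3,3];u,v=cv2.projectPoints(x[None],np.zeros(3),np.zeros(3),c["K"],c["dist"])[0][0,0].round().astype(int)
print(u,v)
for y in range(v-28,v+29,4): print(" ".join("%3d/%3d"%(im[y,x,2],im[y,x,0]) for x in range(u-36,u+37,6)))
E
```

```text
[0.5862 0.224  0.2286] [-0.4867  0.2637  0.0966  1.5127 -0.0253  1.3611  1.0212]
321 185
131/139 131/138 131/139 126/129 142/128  77/ 57  57/ 33  52/ 32 116/100 144/129 116/120 138/145 138/144
130/138 133/141 128/133 143/128  80/ 62  90/ 41  62/ 34  59/ 33  60/ 33 135/120 143/128 127/132 136/143
131/139 131/138 166/151 141/129  60/ 32  51/ 28  50/ 29  50/ 29  56/ 31  62/ 35 145/130  97/ 89 136/142
132/140 131/135 149/134 127/113  53/ 29  48/ 29  56/ 31  55/ 30  53/ 30  63/ 33 143/129 102/ 91 122/127
132/140 139/129 133/121  83/ 62  46/ 27  91/ 39 105/ 44  96/ 41  87/ 39  60/ 32 137/123 106/ 95  81/ 83
133/140 142/129 115/104  74/ 52  76/ 35  98/ 42 105/ 44  98/ 42 102/ 43  62/ 32 132/117 112/101  90/ 89
131/138 143/129 103/ 94  84/ 65 100/ 43 100/ 42  43/ 36  55/ 35 103/ 42  90/ 40 139/125 125/111  94/ 92
131/140 142/127 111/100 129/115 102/ 43  80/ 40  37/ 36  37/ 36 103/ 44  98/ 41 140/125 133/118  98/ 96
131/139 146/132 138/125 140/126 103/ 44  71/ 38  35/ 34  37/ 35 100/ 42  97/ 41 138/122 138/122 103/100
131/139 152/137 158/142 142/128  99/ 43 102/ 43  35/ 34  41/ 35  96/ 41 106/ 60 130/115 138/123 102/ 99
131/139 155/140 126/114 108/ 98  94/ 57 103/ 42  94/ 41 100/ 42  93/ 40 131/111 120/107 135/121  96/ 95
130/138 148/139 110/100 107/ 98 107/ 97 103/ 48  96/ 42 100/ 42  92/ 55 109/ 98 107/ 95 128/116  79/ 79
133/140 126/133 115/105 111/100 108/ 99 108/ 98 107/ 92 108/ 93 108/ 97 108/ 98 109/ 98 114/105 119/123
131/139 129/137 185/169 204/186 221/202 139/125 136/122 129/115 122/109 117/105 113/101  85/ 82 133/138
130/137 132/138 124/131 137/123 141/127 141/126 142/127 142/127 142/127 142/127 100/ 94 123/127 132/138
```

Blank B is upright in pocket 3, so all three blanks are in. For a proper rotor reading I'll fit the bar's projected 3D silhouette to the earlier pictures.

```bash
cat >> h.py <<'E'
from scipy.optimize import minimize
def rotor2(im,a0,thr=42):
    c=camera_info("top"); u,v=proj("top",[.56,.1355,.145]); x0,y0=int(u)-32,int(v)-32; k=4
    g=cv2.resize(im[y0:y0+64,x0:x0+64],None,fx=k,fy=k,interpolation=cv2.INTER_CUBIC).max(2)
    m=(g<thr).astype(np.uint8); n,l,st,_=cv2.connectedComponentsWithStats(m); m=(l==1+np.argmax(st[1:,4])).astype(np.uint8)
    m=cv2.fillPoly(m,[cv2.convexHull(np.argwhere(m)[:,::-1].astype(np.int32))],1)
    def f(p):
        R=np.array([[np.cos(p[2]-.2155),-np.sin(p[2]-.2155)],[np.sin(p[2]-.2155),np.cos(p[2]-.2155)]])
        P=np.array([[*(R@[sx*.045,sy*.01]+p[:2]*1e-2),z] for sx in(-1,1) for sy in(-1,1) for z in(.124,.152)])
        q=cv2.projectPoints(P,cv2.Rodrigues(c["R"])[0],c["t"],c["K"],c["dist"])[0][:,0]
        h=cv2.convexHull((((q-[x0,y0]+.5)*k-.5)*16).astype(np.int32)); s=cv2.fillConvexPoly(np.zeros_like(m),h,1,shift=4)
        return 1-(s&m).sum()/(s|m).sum()
    r=min((minimize(f,[56,13.55,a],method="Nelder-Mead",options=dict(initial_simplex=np.array([[56,13.55,a],[56.4,13.55,a],[56,13.9,a],[56,13.55,a+.06]]))) for a in a0+np.array([-.1,-.03,.03,.1])),key=lambda r:r.fun)
    return r.x,1-r.fun
E
python3 - <<'E'
from h import *
for f,a in(("top0.png",1.37),("full_t4.png",1.92),("full_t5.png",2.12),("full_t6.png",3.1)): print(f,rotor2(cv2.imread("pics/"+f),a))
E
```

```text
top0.png (array([55.9765, 13.4531,  1.3715]), np.float64(0.9028186062597268))
full_t4.png (array([55.9663, 13.5529,  1.9217]), np.float64(0.8491893545426736))
full_t5.png (array([55.9442, 13.5737,  2.1717]), np.float64(0.8474753510606513))
full_t6.png (array([55.7973, 13.5042,  3.1387]), np.float64(0.8440123729562528))
```

```bash
python3 - <<'E'
from h import *
s=read_state()
im=cv2.imread("pics/full_w11.png")
x0,y0=280,140; g=cv2.cvtColor(cv2.resize(im[y0:230,x0:365],None,fx=4,fy=4,interpolation=cv2.INTER_CUBIC),cv2.COLOR_BGR2GRAY)
L=cv2.createLineSegmentDetector().detect(g)[0][:,0]
for a in L:
    n=np.hypot(a[2]-a[0],a[3]-a[1])
    if n<60: continue
    p=[((q+.5)/4-.5+[x0,y0]) for q in(a[:2],a[2:])]
    w=[ray2plane("wrist",q,.072,s)[:2] for q in p]; d=w[1]-w[0]
    print(np.round(p[0]),np.round(p[1]),"rel",(np.arctan2(d[1],d[0])+.2155+np.pi/4)%(np.pi/2)-np.pi/4,np.linalg.norm(d),w)
E
```

```text
[312. 155.] [331. 155.] rel 0.012106418749398884 0.019797142859364663 [array([0.5508, 0.2171]), array([0.5548, 0.2365])]
[296. 180.] [297. 163.] rel -0.06588377484175778 0.018846466862143967 [array([0.5752, 0.1946]), array([0.5571, 0.1998])]
[313. 207.] [295. 206.] rel -0.01645101799000037 0.020145208663185657 [array([0.6086, 0.2084]), array([0.6039, 0.1888])]
[292. 187.] [291. 205.] rel -0.012336757254850284 0.020438948971851875 [array([0.5818, 0.1894]), array([0.6017, 0.1848])]
[293. 166.] [292. 187.] rel -0.026483569551886577 0.022826351204657317 [array([0.5595, 0.1951]), array([0.5816, 0.1896])]
[307. 196.] [302. 179.] rel 0.3118194444831839 0.020429381563530948 [array([0.5949, 0.2037]), array([0.5746, 0.2017])]
[351. 203.] [355. 170.] rel -0.029237549437345134 0.03730031863189217 [array([0.6101, 0.2506]), array([0.5739, 0.2596])]
[350. 189.] [348. 205.] rel -0.02543462146380282 0.019448642590266782 [array([0.5938, 0.2513]), array([0.6127, 0.2467])]
[347. 177.] [349. 162.] rel -0.016492536835038596 0.016345666113287333 [array([0.5803, 0.2503]), array([0.5644, 0.254 ])]
```

The cup edges put the turret within about 0.02 rad of detent 3, so it is clicked in. Now I'll go to the cover handle and set the yaw tangential to its arc.

>>> arm_command --pt "1.95 2.95 0 0 0 0" --pt "1.95 2.95 0 0 0 0" --pt "1.95 2.95 0 0 0 0" --pt "1.95 2.95 0 0 0 0" --pt "0 0 0 0 0 -0.116" --hand 0.1

```text
t: 42.65
ee_pos: [0.5193, 0.3615, 0.2222]
ee_rot: [0.017, 1.0, 0.001, -0.004]
force: [-1.6, 1.2, -0.5]
opening: 0.0482
grasp_force: 0.0
```

>>> arm_command --pt "0 0 0 0 0 -0.116" --pt "0 0 0 0 0 -0.116" --pt "0 0 0 0 0 -0.116" --pt "0 0 0 0 0 -0.116" --pt "0 0 0 0 0 -0.116"

```text
t: 43.07
ee_pos: [0.5253, 0.3517, 0.2223]
ee_rot: [-0.267, 0.964, -0.001, -0.003]
force: [-0.1, 0.3, -0.6]
opening: 0.0476
grasp_force: 0.0
```

>>> arm_command --pt "0 0 0 0 0 -0.116" --pt "0 0 0 0 0 -0.116" --pt "0 0 0 0 0 -0.116" --pt "0 0 0 0 0 -0.116" --pt "0 0 0 0 0 -0.116"

```text
t: 43.48
ee_pos: [0.5254, 0.3516, 0.2224]
ee_rot: [-0.531, 0.847, -0.0, -0.003]
force: [0.1, 0.7, -1.1]
opening: 0.0478
grasp_force: 0.0
```

>>> arm_command --pt "0 0 0 0 0 -0.112" --pt "0 0 0 0 0 0" --pt "0 0 0 0 0 0"

```text
t: 43.73
ee_pos: [0.5256, 0.3518, 0.2229]
ee_rot: [-0.574, 0.819, 0.0, -0.002]
force: [-0.9, -0.4, 0.3]
opening: 0.0479
grasp_force: 0.0
```

```bash
python3 - <<'E'
from h import *
s=shot("wrist","w12.png");print(s["q"],s["ee_pos"])
delta([.5275,.353,.116],-1.925,s)
im=cv2.imread("pics/full_w12.png"); m=(im.max(2)<48).astype(np.uint8); m[236:]=0
k,l,st,ce=cv2.connectedComponentsWithStats(m)
for i in range(1,k):
    if st[i,4]>100: print(st[i],ce[i],ray2plane("wrist",ce[i],.13,s))
m2=(im.min(2)>170).astype(np.uint8);k,l,st,ce=cv2.connectedComponentsWithStats(m2)
for i in range(1,k):
    if st[i,4]>300: print("white",st[i],ce[i],ray2plane("wrist",ce[i],.112,s))
E
```

```text
[-0.5144  0.291  -0.1456  1.4901  0.0423  1.3681  2.1317] [0.5256 0.3518 0.2229]
cm [-0.2197 -0.1622 10.6928] yaw now -1.9180057446947576 rz 0.006994255305242447 t 43.7333
[225  69  25  41 410] [239.2098  89.6049] [0.5576 0.2397 0.13  ]
[207  77  19  19 271] [216.262   86.0849] [0.5739 0.2309 0.13  ]
[  43  172   96   64 3453] [ 87.2016 209.8173] [0.7306 0.2855 0.13  ]
[316 195  19  15 172] [324.6453 201.0872] [0.5249 0.3516 0.13  ]
white [ 278   91   92  131 6897] [323.4354 160.6665] [0.5144 0.3199 0.112 ]
```

The handle's dark top is at (325,201), centred between the fingers. I'll descend, cage it and swing the cover shut.

>>> arm_command --pt "0 0 3 0 0 0" --pt "0 0 3 0 0 0" --pt "0 0 2.6 0 0 0" --pt "0 0 2 0 0 0" --pt "0 0 0 0 0 0"

```text
t: 44.2
ee_pos: [0.5244, 0.351, 0.1146]
ee_rot: [-0.575, 0.818, -0.0, -0.004]
force: [-0.3, 0.2, 0.4]
opening: 0.0479
grasp_force: 0.0
```

>>> arm_command --pt "0 0 0 0 0 0" --pt "0 0 0 0 0 0" --pt "0 0 0 0 0 0" --pt "0 0 0 0 0 0" --hand -0.38

```text
t: 44.53
ee_pos: [0.5266, 0.3524, 0.1197]
ee_rot: [-0.575, 0.818, -0.0, -0.0]
force: [0.9, -0.6, 0.3]
opening: 0.0308
grasp_force: 0.0
```

>>> arm_command --pt "0.07 -1.3 0 0 0 0.11" --pt "0.07 -1.3 0 0 0 0.11" --pt "0.07 -1.3 0 0 0 0.11" --pt "0.07 -1.3 0 0 0 0.11"

```text
t: 44.87
ee_pos: [0.5703, 0.3253, 0.1194]
ee_rot: [-0.381, 0.925, 0.0, -0.0]
force: [-0.2, 0.4, 0.8]
opening: 0.0272
grasp_force: 0.4
```

>>> arm_command --pt "0.07 -1.3 0 0 0 0.11" --pt "0.07 -1.3 0 0 0 0.11" --pt "0.07 -1.3 0 0 0 0.11" --pt "0.07 -1.3 0 0 0 0.11"

```text
t: 45.2
ee_pos: [0.5981, 0.2812, 0.1193]
ee_rot: [-0.17, 0.985, 0.0, -0.0]
force: [-0.8, -0.4, 1.4]
opening: 0.0271
grasp_force: 0.3
```

>>> arm_command --pt "0.07 -1.3 0 0 0 0.11" --pt "0.07 -1.3 0 0 0 0.11" --pt "0.07 -1.3 0 0 0 0.11" --pt "0.07 -1.3 0 0 0 0.11"

```text
t: 45.53
ee_pos: [0.6045, 0.2297, 0.1193]
ee_rot: [0.049, 0.999, -0.0, -0.0]
force: [-0.6, 0.6, 0.1]
opening: 0.027
grasp_force: 0.3
```

```bash
python3 - <<'E'
from h import *
s=read_state();delta([.6025,.2172,.116],-.2155,s);print(s["ee_pos"],s["force"],s["q"])
E
```

```text
cm [ 0.0732 -1.2645  0.3281] yaw now 3.0428285986985832 rz 0.11673594510879015 t 45.5333
[0.6045 0.2297 0.1193] [-0.6493  0.6003  0.0566] [-0.5039  0.3775  0.1258  1.5903 -0.0503  1.1777  1.1044]
```

>>> arm_command --pt "0.07 -1.2 0 0 0 0.11" --pt "0 -0.25 0 0 0 0" --pt "0 -0.2 0 0 0 0" --pt "0 0 0 0 0 0" --pt "0 0 0 0 0 0"

```text
t: 45.95
ee_pos: [0.6025, 0.2163, 0.1195]
ee_rot: [0.1, 0.995, 0.002, 0.001]
force: [3.1, 3.6, -2.9]
opening: 0.0271
grasp_force: 2.4
```

>>> arm_command --pt "0 -0.2 0 0 0 0" --pt "0 -0.1 0 0 0 0" --pt "0 0 0 0 0 0"

```text
t: 46.2
ee_pos: [0.6024, 0.2162, 0.1195]
ee_rot: [0.1, 0.995, 0.003, 0.002]
force: [5.9, 9.4, -5.3]
opening: 0.027
grasp_force: 5.0
```

The force rises with no motion, so the cover is against its shut stop. I'll centre, open, lift away and verify.

>>> arm_command --pt "0 0.55 0 0 0 0" --pt "0 0 0 0 0 0" --pt "0 0 0 0 0 0"

```text
t: 46.45
ee_pos: [0.6019, 0.2165, 0.119]
ee_rot: [0.101, 0.995, -0.0, -0.001]
force: [0.1, 1.7, 0.8]
opening: 0.027
grasp_force: 0.9
```

>>> arm_command --pt "0 0 0 0 0 0" --pt "0 0 0 0 0 0" --pt "0 0 0 0 0 0" --pt "0 0 0 0 0 0" --hand 0.0

```text
t: 46.78
ee_pos: [0.602, 0.2151, 0.1185]
ee_rot: [0.102, 0.995, -0.001, -0.001]
force: [-0.5, 0.1, 0.3]
opening: 0.0416
grasp_force: 0.0
```

>>> arm_command --pt "0 0 -3 0 0 0" --pt "0 0 -4 0 0 0" --pt "0 0 -4 0 0 0" --pt "2 3.5 0 0 0 0" --pt "2 3.5 0 0 0 0"

```text
t: 47.2
ee_pos: [0.5806, 0.2901, 0.2329]
ee_rot: [0.106, 0.994, 0.001, 0.003]
force: [-0.1, 1.4, -1.0]
opening: 0.0434
grasp_force: 0.0
```

>>> arm_command --pt "2 3.5 0 0 0 0" --pt "2 3.5 0 0 0 0" --pt "2 3.5 0 0 0 0" --pt "2 3.5 0 0 0 0" --pt "2 3.5 0 0 0 0"

```text
t: 47.62
ee_pos: [0.5139, 0.4855, 0.2284]
ee_rot: [0.102, 0.995, -0.001, -0.001]
force: [0.8, 0.2, -0.6]
opening: 0.0435
grasp_force: 0.0
```

>>> arm_command --pt "1 3.8 0 0 0 0" --pt "1 3.8 0 0 0 0" --pt "0 0 0 0 0 0" --pt "0 0 0 0 0 0"

```text
t: 47.95
ee_pos: [0.5079, 0.5653, 0.2258]
ee_rot: [0.099, 0.995, -0.002, -0.002]
force: [-0.0, -1.2, -0.8]
opening: 0.0438
grasp_force: 0.0
```

```bash
python3 - <<'E'
from h import *
s=shot("top","t7.png");im=cv2.imread("pics/full_t7.png");print(rotor(im),rotor2(im,3.1),s["ee_pos"])
# handle: dark blob near expected projection of post top
u,v=proj("top",[.6025,.2172,.144]).round().astype(int);print(u,v)
m=(im.max(2)<48)[v-12:v+13,u-12:u+13];p=np.argwhere(m).mean(0)[::-1]+[u-12,v-12];h=ray2plane("top",p,.138)[:2];d=h-[.4875,.2422];print(m.sum(),h,np.linalg.norm(d),"cover",np.arctan2(d[1],d[0])+.2155)
# remaining dark blanks / bystanders
i0=cv2.imread("pics/top0.png").astype(int);df=np.abs(im.astype(int)-i0).max(2);
for n,(a,b) in dict(oil=(331,111),jar=(382,124),drv=(447,280),pink=(396,212),purple=(377,249),A=(348,162),B=(417,174),C=(361,213)).items(): print(n,df[b-8:b+9,a-8:a+9].mean().round(1))
E
```

```text
(303, array([0.5544, 0.1335]), array([0.0823, 0.0216]), np.float64(3.0912523568763417)) (array([55.9049, 13.472 ,  3.1133]), np.float64(0.8725345893435384)) [0.5079 0.5653 0.2258]
181 151
62 [0.5999 0.2162] 0.11532342451482772 cover -0.011535768832681759
oil 2.1
jar 3.9
drv 3.4
pink 3.5
purple 2.4
A 102.0
B 107.2
C 104.5
```

Final checks:
- **Cover:** shut, reading −0.01 rad.
- **Turret:** within about 0.03 rad of detent 3.
- **Bench:** the three blank spots are empty, and the oil bottle, jar and screwdriver have not moved.

I'll hand in.

```bash
python3 -c "
from rig import *
print(close_job())"
```

```text
the job is handed in; nothing more can be done
None
```

The job is handed in at about 48 s of the 210 s allowed: all three blanks are upright in pockets 1–3, the turret rests within about 0.03 rad of detent 3, the cover is shut, and the oil bottle, jar and screwdriver were not disturbed.

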